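# Layer ground bars with a separator sheet and hold the sprung cover at its pointer

### The job

Get the ground bars ready to go into the dust box: lay the flat brown separator sheet squarely on the bar bundle that lies in the shallow tray, then set the other four-bar bundle squarely on the sheet, and let go of both. Then lift the box's sprung cover by its front bar until it stands at the angle shown by the dark pointer on the scale at the box's side, and finish while still gripping the bar and holding the cover steady at that angle: the spring would shut it. Leave the pointer and the other things on the bench where they are.

Things in the scene. Friction and masses are not known exactly. Their poses are not given: they have to be found in the camera images.
- tray: shallow open aluminium tray, fixed to the bench, 90 x 136 x 11 mm outside, walls and floor 4 mm thick. Origin: centre of its underside; y along its long side, z up. The lower bundle lies in it
- lower_mid (a point): centre (half-way up) of the lower bundle: four ground steel bars taped side by side, loose, 47 x 105 x 12 mm, lying in the tray; bars along its y, z up; bars' tops 5.5 mm above this point; the tape round it stands 1.5 mm above the bars. 0.3 kg
- sheet_mid (a point): centre (half-way up) of the separator sheet: a loose, stiff brown fibreboard plate, 58 x 112 x 5 mm, 40 g, starts flat on the bench; long side along its y, z up. Taken across its 58 mm width
- upper_mid (a point): centre (half-way up) of the upper bundle: the same kind of taped four-bar bundle as the lower one (47 x 105 x 12 mm, about 0.3 kg), loose, starts flat on the bench; bars along its y, z up. Taken across its 47 mm width
- cover (a joint): angle of the box's sprung steel cover, rad: 0 shut (as it starts), grows as its front edge rises, stop at 1.25. The hinge runs along the far top edge of the box (150 x 180 x 62 mm, fixed to the bench). A spring and the cover's weight press it shut: about 4 N at the bar when shut, 5 N at 0.9 rad; it will not stay up by itself. The cover is the top plate only, its top 69 mm above the bench when shut, 5 mm thick, 186 mm wide
- cover_bar (a point): middle of the cover's front grip bar: a round dark bar 12 mm thick, 110 mm long, standing on two posts about 30 mm above the cover's top and 10 mm ahead of its front edge, so it can be pinched across from above. Axes turn with the cover: y along the bar (parallel to the hinge), x from the bar towards the hinge along the cover, z out of the cover's top. From the hinge line the bar is 168 mm towards the front and 36 mm up (102 mm above the bench) when shut
- cover_hinge (a point): middle of the cover's hinge line; y along the hinge. Turns with the cover like cover_bar. The cover opens by turning about +y
- pointer (a joint): angle of the dark steel pointer that turns on the hinge line beside the box's left (+y) end, in front of a flat aluminium arc with tick marks every 5 degrees (arc 113 mm round the hinge line, its top 180 mm above the bench: keep clear of it), rad: 0 level towards the front, growing upwards, the same zero and sense as the cover. It shows the wanted cover angle (starts anywhere between 0.4 and 0.85) and stays where it is
- pointer_tip (a point): tip of the pointer, 128 mm from the hinge line; x runs from the tip towards the hinge
- bearing_a: bystander: ball bearing lying flat, 48 mm across, 9 mm high; origin under its centre
- cap_a: bystander: single plated end cap, 63 mm across, 7 mm high; origin under its centre
- bearing_b: bystander: another ball bearing like it; origin under its centre
- caps_b: bystander: stack of plated end caps, 64 mm across, 25 mm high; origin under its centre
- dish_a: bystander: small steel dish with bushes, 113 mm across, 25 mm high; origin under its centre

How it is judged:
By the outcome, as a careful person would: the job done as asked, in the order asked, and still so for the second after the job is handed in, while the arm keeps its last pose, push and grip.
It also fails if it takes over 72 s, if anything falls off the work surface, if the arm or the gripper's body presses on something with over 40 N, if the wrist force passes 120 N, or if a joint passes its speed limit or range.

### The arm

A 6-joint arm with a two-finger parallel gripper is mounted at the origin on a cart in front of the work surface, level with it; the furniture and walls round the work are solid. World frame = base frame: x ahead of the robot, y to its left, z up, the work surface at z = 0. Lengths are in m, angles in rad, forces in N, time in s.
With the tool pointing down it reaches from about 0.4 to 0.825 m from the base axis. Payload 7 kg.
Tool frame: the origin (TCP) lies on the mounting face of the last link; the fingertips stand 178 mm ahead of it and the grasp point (between the pads) lies bot.grip_depth ahead of it (bot.grip_depth is the distance from the TCP to the grasp point, in m); x points along the fingers, z is the direction in which the jaws open and shut, and the axes are right-handed (so a half turn about x gives the same grasp; the last joint's range is limited). The gripper opens to 88 mm and grips with 3 to 60 N. Pads are 19 mm wide; open, the fingers measure 130 mm over their backs; the gripper's body (78 mm by 193 mm) begins 47 mm behind the grasp point.
Start: joints at [-0.857, 0.359, 0.012, 0, -1.224, -0.288], TCP at [0.279, -0.615, 0.405] pointing down, gripper open.
Joint ranges: [-3.07, 3.07], [-1.43, 2.12], [-1.02, 1.25], [-3.03, 1.67], [-3.05, -0], [-3.03, 3.03]. Speed limits (rad/s): [2.39, 2.39, 3.01, 3.14, 3.14, 3.14].

### API

Orientations are given as a unit quaternion [w, x, y, z].
In Python, from cell import bot, get_image, camera_model, close_job gives the robot as it stands.
- The arm moves only by the shell command python3 -m crank 'ROWS' [OPENING] [FORCE]. ROWS is JSON, a list that holds one entry, the list of rows, each a list of 6 numbers: the shift along the world's x, y, z in units of 30 mm (1.0 is 30 mm), then the turn, a rotation vector about the world's x, y, z in units of 6 degrees (1.0 is 6 degrees). A call has 1 to 12 rows; each row is the pose to reach, as a shift and turn from the pose measured when the call began; what a row does not reach only later rows make up. A row lasts 1/10 s, in which the tool goes at most 50 mm and 8.59 degrees, less where a joint would pass 70% of its speed; a pose out of reach is approached as far as the arm can. A call with a gripper value outside its range is refused whole. OPENING is the finger opening in mm, from 0 to 87.6, set as the call begins (- or left out, the last holds). The fingers move at their own pace and stop on an object; FORCE is the grip in N (left out, the last holds). Time passes only in rows, so rows that repeat a pose let the fingers close. It gives the time, the measured TCP pose, the force and the opening at its end, in the units of the state.
- bot.state(): the state, without advancing time (a new reading comes with each control period).
- get_image(name): name is "scene" or "side" or "wrist"; returns (picture, depth): 384x512x3 uint8, red, green, blue; 384x512 float32, m along the optical axis (not along the pixel's ray), 0 where there is no reading.
- camera_model(name): a dict with "fov_y" (degrees; the focal length in pixels is half the picture's height over the tangent of half this angle, whatever the lens; pixels are square), "cx", "cy" (the principal point, pixels), "pose" (4x4, takes a point from camera to world coordinates). Camera axes: x right, y down, z forward; pixel columns grow to the right and rows downward; lengths in m; the calibration is good to about 2 mm. A picture is of the moment at which its call begins: read the wrist's pose just before it. camera_model takes no time and is no camera call; for the wrist camera it gives the pose at the moment of the call.
- close_job(): hands the job in, once; it reports no verdict.
The state is a dict: "time_s": time; "q": joint angles; "joint_vel": joint speeds; "joint_efforts": joint torques, N m; "tcp_pos": TCP position; "eef_rot": TCP orientation; "ft_force": force on the tool from outside, world axes, zero at the start; "torque": the same for the moment, N m; "finger_gap": finger opening in m.
Only numpy, scipy, OpenCV 4.12 (cv2) and the standard library are available. Lean on these libraries where they do the work, as an engineer would, in place of code of your own. Each camera call takes 0.05 s, during which the arm holds its last target.

## Working session

There is one attempt and no reset: what is moved stays moved. The work goes in short steps, Python scripts to look and compute and a shell command to move; the robot and the scene stay as the last step left them, time stands still between calls to the robot, and variables do not carry over. Pictures are saved under pics/ and viewed, and the job is handed in when it is done.

```bash
ls -la; mkdir -p pics; cat > h.py <<'E'
import numpy as np, cv2
from cell import bot, get_image, camera_model, close_job
def K(name):
    m=camera_model(name); f=192/np.tan(np.radians(m["fov_y"])/2)
    return f,m["cx"],m["cy"],np.array(m["pose"])
def save(name,fn):
    c=K(name); p,d=get_image(name); cv2.imwrite(f"pics/{fn}.png",cv2.cvtColor(p,cv2.COLOR_RGB2BGR)); np.savez(f"pics/{fn}.npz",p=p,d=d,f=c[0],cx=c[1],cy=c[2],T=c[3])
def ld(fn): return np.load(f"pics/{fn}.npz")
def ray_z(fn,u,v,z):
    a=ld(fn);r=a['T'][:3,:3]@np.array([(u-a['cx'])/a['f'],(v-a['cy'])/a['f'],1]);o=a['T'][:3,3]
    return o+r*(z-o[2])/r[2]
def dep(fn,u,v):
    a=ld(fn);d=a['d'][int(round(v)),int(round(u))]
    return a['T'][:3,:3]@(np.array([(u-a['cx'])/a['f'],(v-a['cy'])/a['f'],1])*d)+a['T'][:3,3]
def crop(fn,u0,v0,u1,v1,s):
    im=cv2.imread(f"pics/{fn}.png")[v0:v1,u0:u1]; cv2.imwrite(f"pics/{fn}_c{u0}_{v0}.png",cv2.resize(im,None,fx=s,fy=s,interpolation=cv2.INTER_CUBIC))
def cloud(fn):
    a=ld(fn);d=a['d'];v,u=np.mgrid[0:384,0:512]
    P=np.stack([(u-a['cx'])/a['f']*d,(v-a['cy'])/a['f']*d,d],-1)
    return P@a['T'][:3,:3].T+a['T'][:3,3], d>0
E
python3 - <<'E'
from h import *
np.set_printoptions(precision=4,suppress=True)
s=bot.state();print(s);print(bot.grip_depth)
for n in("scene","side","wrist"):
    save(n,n+"0");a=ld(n+"0");print(n,a['f'],a['cx'],a['cy']);print(a['T'])
E
```

```text
total 12
drwxr-xr-x  3 agent agent 4096 Dec  7 02:05 .
drwxr-xr-x 23 root  root  4096 Dec  7 02:05 ..
drwxr-xr-x  2 agent agent 4096 Dec  7 02:05 pics
{'time_s': 0.0, 'q': array([-0.8569,  0.3594,  0.0111, -0.0004, -1.2241, -0.2881]), 'joint_vel': array([-0.0003, -0.0002,  0.0002,  0.0006,  0.0001,  0.0006]), 'joint_efforts': array([ -0.0016, -58.2707,  29.3063,   6.9974,   0.0068,  -0.0002]), 'tcp_pos': array([ 0.2787, -0.6146,  0.4037]), 'eef_rot': array([ 0.3834, -0.5938,  0.3828,  0.5948]), 'ft_force': array([-0.1794, -0.627 , -0.0992]), 'torque': array([ 0.0266,  0.0363, -0.0279]), 'finger_gap': 0.08744482776853311}
0.1593
scene 491.4193413508264 262.4879389888756 188.7225354991054
[[-0.7984 -0.4537  0.3958 -0.0457]
 [-0.6019  0.5865 -0.542   0.9653]
 [ 0.0138 -0.671  -0.7414  1.1187]
 [ 0.      0.      0.      1.    ]]
side 412.817974909622 245.4503721743714 186.71130552575977
[[ 0.8525 -0.2     0.483  -0.0254]
 [-0.5227 -0.3373  0.7829 -0.6316]
 [ 0.0064 -0.9199 -0.3921  0.5361]
 [ 0.      0.      0.      1.    ]]
wrist 309.1241825553168 254.75021209514517 194.7826378415784
[[-0.4136  0.8775  0.2426  0.212 ]
 [ 0.9105  0.3982  0.1117 -0.6431]
 [ 0.0014  0.2671 -0.9637  0.3839]
 [ 0.      0.      0.      1.    ]]
```

View pics/scene0.png

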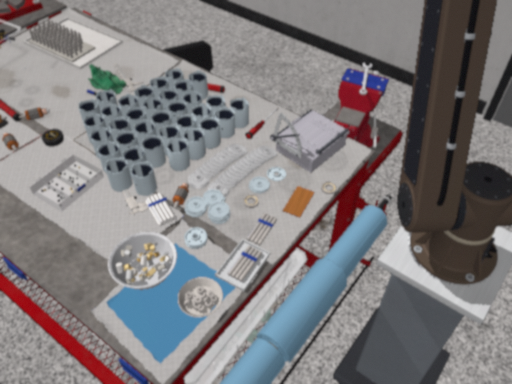

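View pics/side0.png

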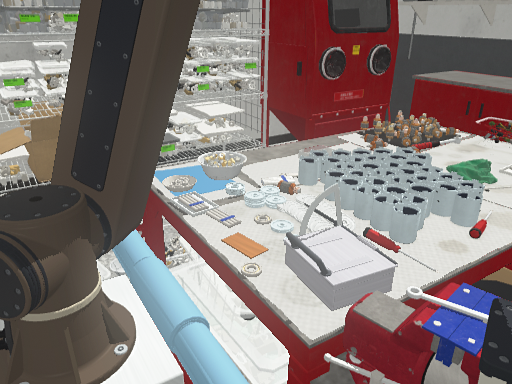

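View pics/wrist0.png

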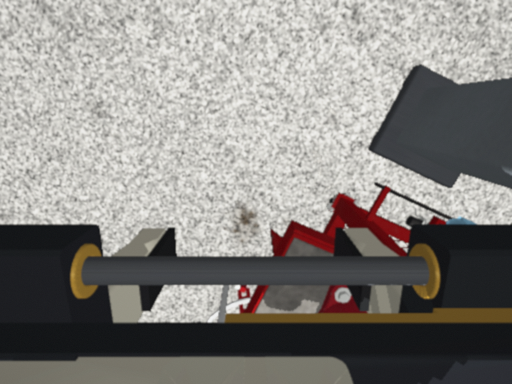

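The scene view shows the tray with the lower bundle near (243,262), the loose bundle near (262,229), the brown sheet near (298,201) and the box near (310,138). I'll enlarge those areas.

```bash
python3 - <<'E'
from h import *
crop("scene0",205,170,345,290,5.5)
crop("scene0",255,100,365,180,7)
crop("side0",150,160,300,290,5)
crop("side0",260,170,410,310,4)
E
```

```text
(no output)
```

View pics/scene0_c205_170.png

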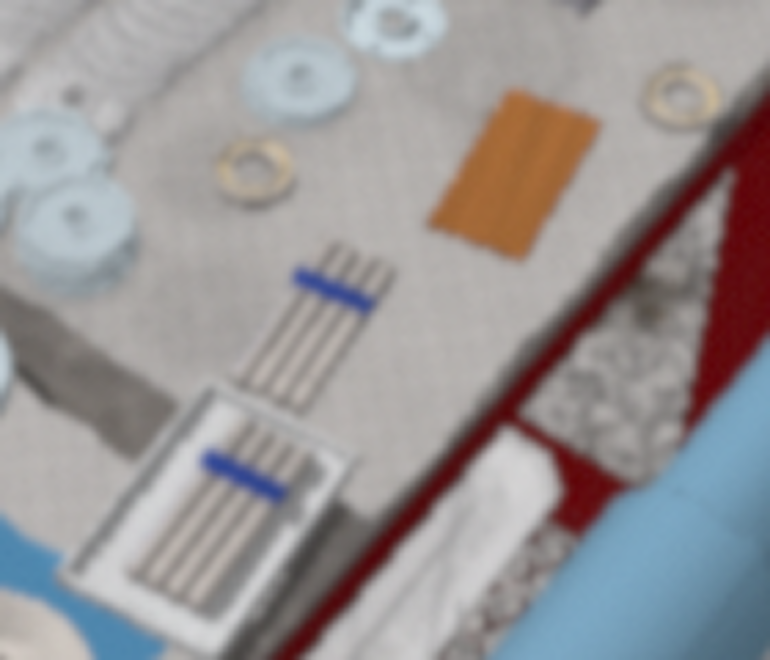

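View pics/scene0_c255_100.png

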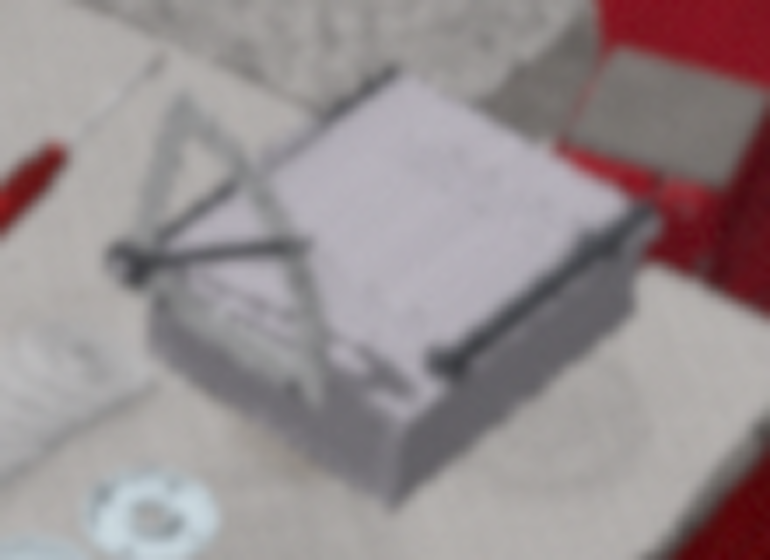

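View pics/side0_c150_160.png

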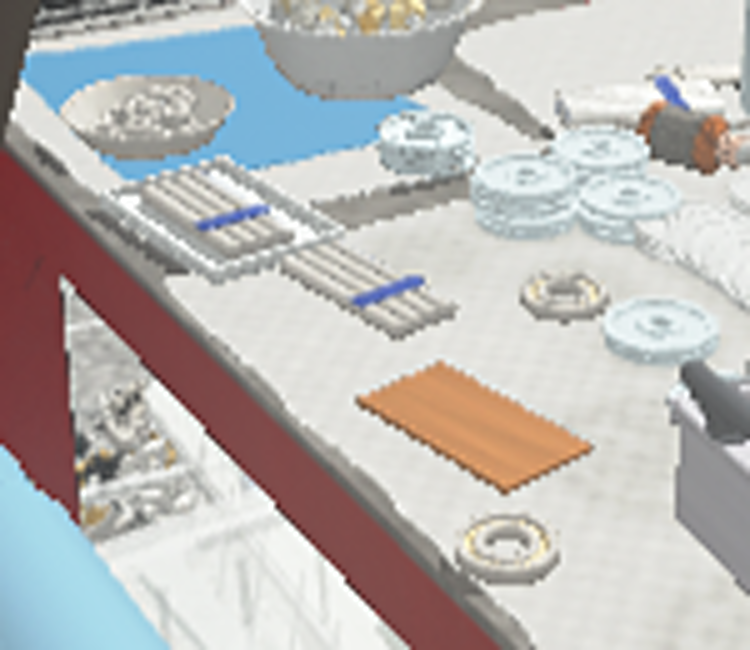

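View pics/side0_c260_170.png

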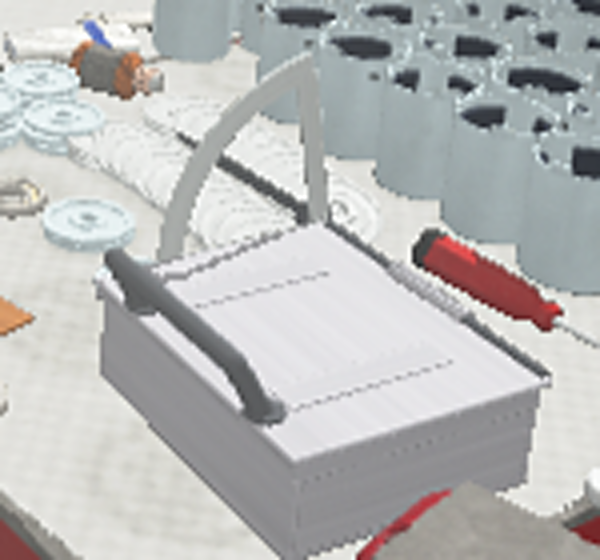

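```bash
cat > m1.py <<'E'
from h import *
np.set_printoptions(precision=4,suppress=True)
def rect(fn,pts,s,o,z,n):
    P=np.array([ray_z(fn,o[0]+(u+.5)/s-.5,o[1]+(v+.5)/s-.5,z) for u,v in pts])
    e=[np.linalg.norm(P[i]-P[(i+1)%4])*1e3 for i in range(4)]
    l=[(P[(i+1)%4]-P[i])[:2] for i in range(4)]
    a=[np.degrees(np.arctan2(x[1],x[0]))%180 for x in l]
    print(n,fn,P.mean(0),"edges",np.array(e),"ang",np.array(a))
rect("scene0",[(512,92),(600,125),(522,260),(430,225)],5.5,(205,170),.005,"sheet")
rect("side0",[(440,362),(592,447),(505,492),(358,402)],5,(150,160),.005,"sheet")
rect("scene0",[(335,245),(395,270),(300,410),(238,385)],5.5,(205,170),.011,"upper")
rect("side0",[(340,235),(456,312),(396,336),(283,260)],5,(150,160),.011,"upper")
rect("scene0",[(255,425),(318,450),(205,610),(130,578)],5.5,(205,170),.015,"lower")
rect("side0",[(190,170),(298,232),(250,250),(142,185)],5,(150,160),.015,"lower")
rect("scene0",[(218,382),(355,455),(215,655),(62,575)],5.5,(205,170),.011,"tray")
rect("side0",[(222,158),(345,232),(220,278),(108,195)],5,(150,160),.011,"tray")
E
python3 m1.py
python3 - <<'E'
from h import *
np.set_printoptions(precision=4,suppress=True)
for fn,pts in(("scene0",[(298,201),(278,215),(262,229),(243,262),(310,135),(335,150)]),("side0",[(245,245),(222,220),(208,204),(325,240),(340,260),(250,222)])):
    for u,v in pts: print(fn,u,v,dep(fn,u,v))
# box: bar ends (side crop s4): points on bar
def r(fn,u,v,s,o,z): return ray_z(fn,o[0]+(u+.5)/s-.5,o[1]+(v+.5)/s-.5,z)
print("bar side",r("side0",115,262,4,(260,170),.102),r("side0",240,360,4,(260,170),.102))
print("bar scene",r("scene0",445,360,7,(255,100),.102),r("scene0",640,222,7,(255,100),.102))
print("cover scene corners z.069",[r("scene0",u,v,7,(255,100),.069) for u,v in((400,78),(395,415),(648,215))])
print("cover side corners z.069",[r("side0",u,v,4,(260,170),.069) for u,v in((100,283),(297,462),(550,380),(318,222))])
E
```

```text
sheet scene0 [0.4332 0.1254 0.005 ] edges [ 53.3327 107.6222  53.4759 108.4383] ang [ 10.1092 100.4907  10.9845 100.4155]
sheet side0 [0.4358 0.1212 0.005 ] edges [111.8125  58.5024 109.463   57.8802] ang [100.7265  11.6666 100.3553  14.0065]
upper scene0 [0.4536 0.278  0.011 ] edges [ 35.4729 102.9169  34.8542 104.1369] ang [ 9.237  98.3386 11.2563 98.7015]
upper side0 [0.458  0.2695 0.011 ] edges [116.6989  41.6187 111.5374  44.7494] ang [94.4496  9.4872 95.6874 15.8457]
lower scene0 [0.4174 0.3983 0.015 ] edges [ 34.6264 105.9302  39.9985 106.2969] ang [11.8321 96.8655 11.4956 93.9689]
lower side0 [0.4259 0.3943 0.015 ] edges [114.1997  34.8384 115.61    34.7441] ang [98.745  11.7363 98.7206  9.4173]
tray scene0 [0.4247 0.4003 0.011 ] edges [ 81.6828 131.3011  85.555  134.8718] ang [ 4.502  96.6527  6.9528 94.9836]
tray side0 [0.4282 0.3938 0.011 ] edges [135.5028  89.1436 135.861   84.4399] ang [96.8058 10.627  94.8251 10.6518]
scene0 298 201 [0.4352 0.1251 0.0043]
scene0 278 215 [0.4518 0.2044 0.0027]
scene0 262 229 [0.4553 0.2775 0.0084]
scene0 243 262 [0.4258 0.4009 0.0152]
scene0 310 135 [ 0.5355 -0.0833  0.0663]
scene0 335 150 [ 0.4566 -0.1187  0.0196]
side0 245 245 [0.4356 0.1159 0.0059]
side0 222 220 [0.4434 0.2483 0.0134]
side0 208 204 [0.4652 0.3764 0.0037]
side0 325 240 [ 0.5389 -0.0517  0.0734]
side0 340 260 [ 0.5163 -0.1231  0.0692]
side0 250 222 [0.5154 0.2199 0.0006]
bar side [ 0.4512 -0.0325  0.102 ] [ 0.4459 -0.1378  0.102 ]
bar scene [ 0.4568 -0.0025  0.102 ] [ 0.4362 -0.1318  0.102 ]
cover scene corners z.069 [array([ 0.5969, -0.187 ,  0.069 ]), array([0.4715, 0.009 , 0.069 ]), array([ 0.4514, -0.1739,  0.069 ])]
cover side corners z.069 [array([ 0.4663, -0.0014,  0.069 ]), array([ 0.4478, -0.1794,  0.069 ]), array([ 0.6035, -0.1944,  0.069 ]), array([ 0.6199, -0.0108,  0.069 ])]
```

```bash
cat >> h.py <<'E'
from scipy.spatial.transform import Rotation as Ro
def Rt(s=None):
    s=s or bot.state(); w,x,y,z=s['eef_rot']; return Ro.from_quat([x,y,z,w])
def goal(grasp,R1,s=None):
    """rows from now so that grasp point is at grasp with tool rot R1"""
    s=s or bot.state(); R0=Rt(s)
    t=np.array(grasp)-R1.apply([bot.grip_depth,0,0])
    return np.r_[(t-s['tcp_pos'])/.03, np.degrees((R1*R0.inv()).as_rotvec())/6]
def down(jaw_deg):
    a=np.radians(jaw_deg); z=np.array([np.cos(a),np.sin(a),0]); x=np.array([0,0,-1.]); y=np.cross(z,x)
    return Ro.from_matrix(np.stack([x,y,z],1))
E
python3 - <<'E'
from h import *
np.set_printoptions(precision=3,suppress=True)
s=bot.state();M=Rt().as_matrix();print(M); print(np.degrees(np.arctan2(M[1,2],M[0,2])))
a=ld("wrist0");print(M.T@a['T'][:3,:3], M.T@(a['T'][:3,3]-s['tcp_pos']))
for j in(11,191):print(goal([.44,.2,.25],down(j)))
E
```

```text
[[-0.001 -0.911 -0.413]
 [ 0.001 -0.413  0.911]
 [-1.     0.     0.001]]
114.38910195976472
[[-0.    -0.267  0.964]
 [ 0.001 -0.964 -0.267]
 [ 1.     0.001  0.   ]] [0.02  0.073 0.002]
[  5.376  27.154   0.179  -0.013   0.005 -17.232]
[ 5.376 27.154  0.179 -0.005 -0.012 12.768]
```

```bash
python3 -m crank '[[[0.7,1.2,0,0,0,0.5],[1.4,2.5,0,0,0,1],[2.1,3.8,0,0,0,1.5],[2.8,5.1,0,0,0,2],[3.5,6.4,0,0,0,2.5],[4.2,7.7,0,0,0,3],[4.9,9,0,0,0,3.6],[5.6,10.3,0,0,0,4.2],[6.2,11.6,0,0,0,4.8],[6.8,13,0,0,0,5.4],[7.2,14.4,0,0,0,6],[7.4,15.8,0,0,0,6.6]]]'
```

```text
time_s: 1.35
tcp_pos: [0.5013, -0.1387, 0.4037]
eef_rot: [0.158, -0.689, 0.158, 0.69]
ft_force: [0.5, 0.7, 0.1]
finger_gap: 0.0876
```

```bash
python3 -m crank '[[[-0.1,1.4,0,0,0,0.7],[-0.3,2.8,0,0,0,1.5],[-0.5,4.2,0,0,0,2.3],[-0.7,5.6,0,0,0,3.1],[-0.9,7,0,0,0,3.9],[-1.2,8.4,0,0,0,4.7],[-1.5,9.8,0,0,0,5.5],[-1.8,11.2,0,0,0,6],[-2,12.2,0,0,0,6.2],[-2,12.4,0,0,0,6.2],[-2,12.4,0,0,0,6.2]]]'
python3 - <<'E'
from h import *
save("wrist","w1"); print(bot.state()['tcp_pos'])
E
python3 -m crank '[[[0,1.4,0,0,0,0],[0,2.8,0,0,0,0],[0,4.2,0,0,0,0],[0,5.4,0,0,0,0],[0,5.4,0,0,0,0],[0,5.4,0,0,0,0]]]'
python3 - <<'E'
from h import *
save("wrist","w2"); print(bot.state()['tcp_pos'])
E
```

```text
time_s: 2.45
tcp_pos: [0.4411, 0.2342, 0.4034]
eef_rot: [-0.071, -0.703, -0.07, 0.704]
ft_force: [-0.1, 0.2, 0.1]
finger_gap: 0.0874
[0.44117116 0.23331197 0.40342164]
time_s: 3.1
tcp_pos: [0.4416, 0.3948, 0.4027]
eef_rot: [-0.071, -0.703, -0.069, 0.705]
ft_force: [-0.1, 0.2, 0.5]
finger_gap: 0.0878
[0.44154058 0.39421281 0.40299824]
```

View pics/w1.png

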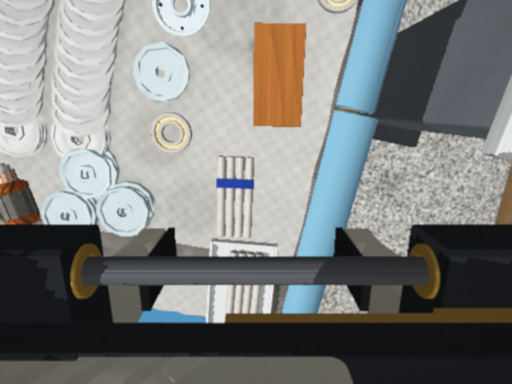

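View pics/w2.png

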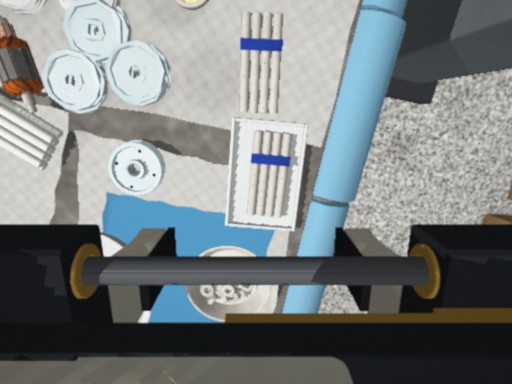

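w1 shows the sheet centred at about (279,75). w2 shows the loose bundle at about (261,62) and the tray with the lower bundle at about (269,173). I'll enlarge these for the corners.

```bash
python3 - <<'E'
from h import *
crop("w1",235,10,325,140,4.5)
crop("w2",225,0,305,120,5)
crop("w2",215,110,315,235,4.5)
E
```

```text
(no output)
```

View pics/w1_c235_10.png

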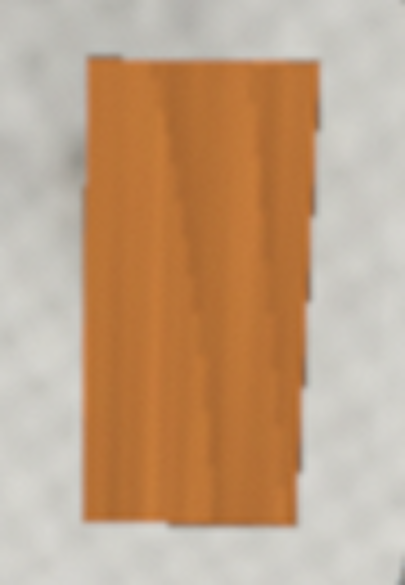

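View pics/w2_c225_0.png

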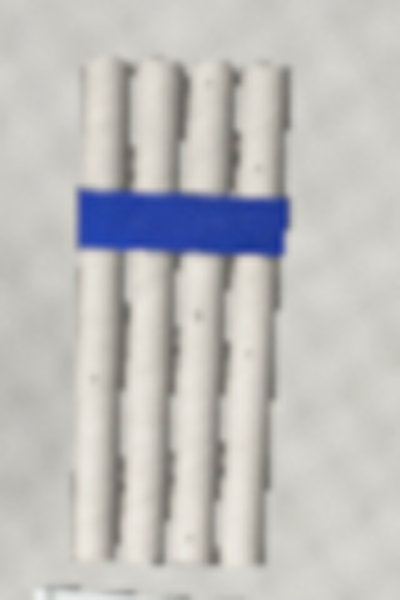

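View pics/w2_c215_110.png

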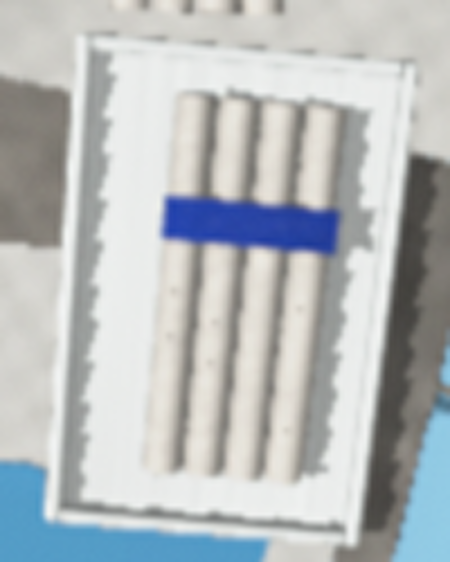

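```bash
cat > m2.py <<'E'
from m1 import rect
rect("w1",[(88,58),(320,60),(297,525),(84,520)],4.5,(235,10),.005,"sheet")
rect("w2",[(85,57),(285,63),(263,563),(76,560)],5,(225,0),.009,"upper")
rect("w2",[(176,91),(341,103),(299,481),(144,473)],4.5,(215,110),.013,"lower")
rect("w2",[(80,35),(415,60),(356,545),(46,520)],4.5,(215,110),.011,"tray")
E
python3 m2.py | tail -4; python3 - <<'E'
from h import *
np.set_printoptions(precision=4,suppress=True)
for fn,u,v in (("w1",279,75),("w1",279,25),("w1",279,115),("w1",320,80),("w2",250,25),("w2",250,90),("w2",258,75),("w2",262,145),("w2",262,205),("w2",240,180),("w2",268,160)):print(fn,u,v,dep(fn,u,v))
E
```

```text
sheet w1 [0.434  0.1236 0.005 ] edges [ 56.7913 111.2831  56.6897 110.3944] ang [ 11.0697 100.8548  10.1719 100.9094]
upper w2 [0.4574 0.2753 0.009 ] edges [ 43.1774 104.3322  43.7102 104.7902] ang [ 9.9073 99.8887 10.5057 99.5988]
lower w2 [0.4225 0.3973 0.013 ] edges [ 43.2418 104.8538  43.6531 105.5534] ang [ 7.3054 96.677   8.2169 96.4609]
tray w2 [0.4262 0.4006 0.011 ] edges [ 87.45   135.9277  88.9561 134.649 ] ang [ 7.2425 96.8123  6.4061 96.1713]
w1 279 75 [0.4335 0.1217 0.0024]
w1 279 25 [0.445  0.0714 0.0044]
w1 279 115 [0.424  0.1654 0.0061]
w1 320 80 [0.3858 0.1176 0.0028]
w2 250 25 [0.476  0.2389 0.0083]
w2 250 90 [0.463  0.305  0.0093]
w2 258 75 [0.4572 0.2873 0.0089]
w2 262 145 [0.4367 0.3635 0.0099]
w2 262 205 [0.4218 0.436  0.014 ]
w2 240 180 [0.4546 0.4123 0.0038]
w2 268 160 [0.4264 0.3789 0.0159]
```

```bash
python3 - <<'E'
from h import *
np.set_printoptions(precision=2,suppress=True)
for z in(.07,.0207): print(goal([.434,.1236,z],down(190.8)))
E
```

```text
[-0.25 -9.02 -5.79  0.02 -0.02 -0.09]
[-0.25 -9.02 -7.43  0.02 -0.02 -0.09]
```

```bash
python3 -m crank '[[[0,-1.5,0,0,0,0],[0,-3,-0.5,0,0,0],[0,-4.4,-1.3,0,0,0],[-0.1,-5.7,-2.2,0,0,-0.1],[-0.2,-6.9,-3.2,0,0,-0.1],[-0.25,-8,-4.2,0.02,-0.02,-0.1],[-0.25,-9.02,-5.2,0.02,-0.02,-0.1],[-0.25,-9.02,-6,0.02,-0.02,-0.1],[-0.25,-9.02,-6.4,0.02,-0.02,-0.1],[-0.25,-9.02,-6.4,0.02,-0.02,-0.1],[-0.25,-9.02,-6.4,0.02,-0.02,-0.1]]]'
python3 - <<'E'
from h import *
np.set_printoptions(precision=3,suppress=True)
print(goal([.434,.1236,.0207],down(190.8)), bot.state()['joint_vel'])
save("wrist","w3")
E
```

```text
time_s: 4.25
tcp_pos: [0.4341, 0.1229, 0.2116]
eef_rot: [-0.066, -0.704, -0.066, 0.704]
ft_force: [0.8, 0.1, 0.1]
finger_gap: 0.0877
[-0.004  0.024 -1.055 -0.001 -0.001  0.021] [ 0.01  -0.013  0.015  0.002  0.002 -0.001]
```

View pics/w3.png

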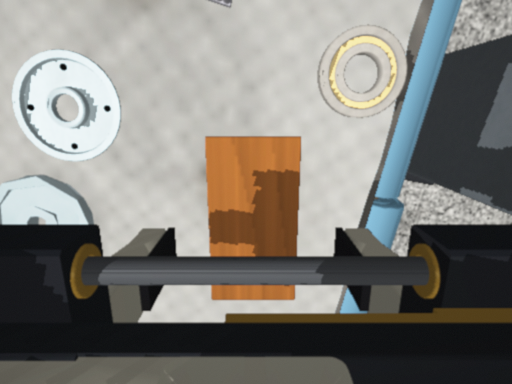

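The sheet lies centred between the fingers, spanning x of about 207–300. I'll descend and grip.

```bash
python3 -m crank '[[[0,0.02,-0.5,0,0,0],[0,0.02,-0.9,0,0,0],[0,0.02,-1.05,0,0,0],[0,0.02,-1.05,0,0,0],[0,0.02,-1.05,0,0,0]]]' 87 15
python3 -m crank '[[[0,0,0,0,0,0],[0,0,0,0,0,0],[0,0,0,0,0,0],[0,0,0,0,0,0],[0,0,0,0,0,0],[0,0,0,0,0,0],[0,0,0,0,0,0],[0,0,0,0,0,0]]]' 50 15
```

```text
time_s: 4.8
tcp_pos: [0.4345, 0.1241, 0.1812]
eef_rot: [0.066, 0.705, 0.066, -0.703]
ft_force: [-0.2, -0.9, -0.1]
finger_gap: 0.087
time_s: 5.6
tcp_pos: [0.4346, 0.1242, 0.1812]
eef_rot: [0.066, 0.705, 0.066, -0.703]
ft_force: [-0.9, 0.7, 3.7]
finger_gap: 0.0575
```

```bash
python3 -m crank '[[[0,0,0.5,0,0,0],[0,0,1.2,0,0,0],[0,0.6,2,0,0,0],[0,1.8,2,0,0,0],[-0.1,3.2,2,0,0,-0.1],[-0.2,4.6,2,0,0,-0.3],[-0.3,6,2,0,0,-0.5],[-0.4,7.3,2,0,0,-0.7],[-0.4,8.4,2,0,0,-0.7],[-0.4,9.1,2,0,0,-0.7],[-0.4,9.1,2,0,0,-0.7],[-0.4,9.1,2,0,0,-0.7]]]'
python3 - <<'E'
from h import *
np.set_printoptions(precision=3,suppress=True)
s=bot.state();print(s['finger_gap'],goal([.4225,.3975,s['tcp_pos'][2]-bot.grip_depth],down(186.6)), bot.state()['joint_vel'])
save("wrist","w4"); save("side","side4")
E
```

```text
time_s: 6.8
tcp_pos: [0.4222, 0.3971, 0.2405]
eef_rot: [0.04, 0.706, 0.04, -0.706]
ft_force: [0.2, -0.5, -1.4]
finger_gap: 0.0567
0.05668003745805104 [ 0.01   0.012 -0.    -0.001  0.008  0.009] [-0.015 -0.016 -0.019 -0.002 -0.001  0.   ]
```

View pics/w4.png

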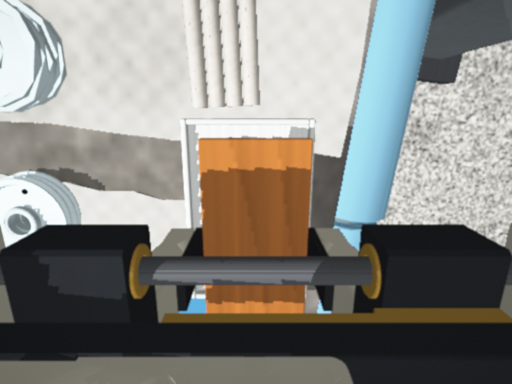

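```bash
python3 - <<'E'
from h import *
np.set_printoptions(precision=4,suppress=True)
A=ray_z("w4",199.5,138.5,.0643);B=ray_z("w4",312.5,138.5,.0643)
print(A,B,np.linalg.norm(A-B)); L=np.array([np.cos(np.radians(96.6)),np.sin(np.radians(96.6))])
print((A+B)[:2]/2+.056*L, dep("w4",255,160),dep("w4",255,240),dep("w4",255,200))
crop("side4",120,120,270,260,4)
E
```

```text
[0.4551 0.3442 0.0643] [0.399  0.3377 0.0643] 0.0564369292456426
[0.4206 0.3965] [0.4263 0.3518 0.0639] [0.4212 0.3955 0.0641] [0.4239 0.3728 0.0644]
```

View pics/side4_c120_120.png

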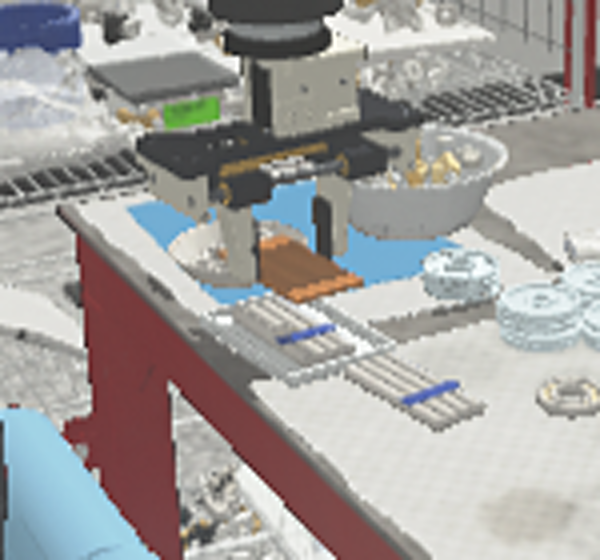

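```bash
python3 - <<'E'
from h import *
crop("w4",160,100,340,230,4.4)
E
```

```text
(no output)
```

View pics/w4_c160_100.png

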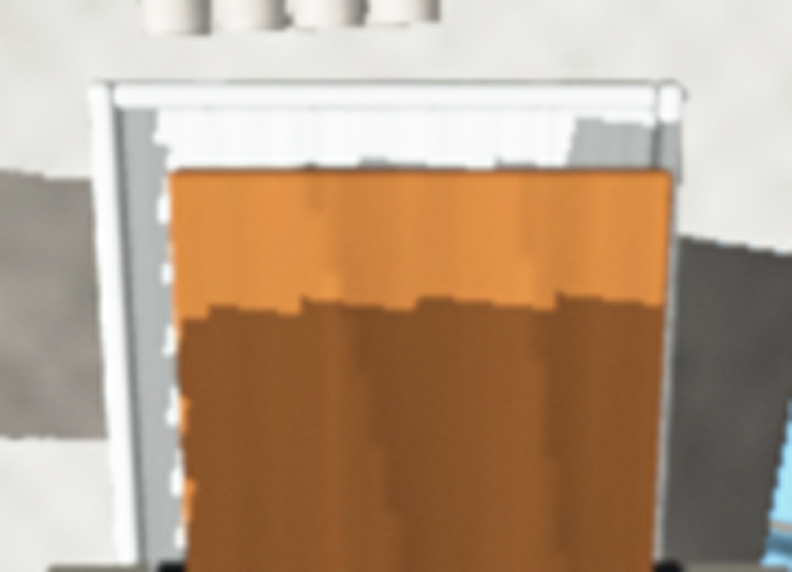

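```bash
python3 - <<'E'
from h import *
np.set_printoptions(precision=4,suppress=True)
g=lambda u,v,z: ray_z("w4",160+(u+.5)/4.4-.5,100+(v+.5)/4.4-.5,z)
L=np.array([np.cos(np.radians(96.6)),np.sin(np.radians(96.6)),0])
for n,a,b,z,h in(("tray",(92,82),(685,82),.011,.068),("sheet",(168,170),(672,172),.0643,.056)):
    A,B=g(*a,z),g(*b,z);print(n,A,B,np.linalg.norm(A-B),(A+B)/2+h*L)
E
```

```text
tray [0.4773 0.3383 0.011 ] [0.3891 0.3281 0.011 ] 0.08873819392565484 [0.4254 0.4008 0.011 ]
sheet [0.4559 0.3441 0.0643] [0.3991 0.3378 0.0643] 0.0572085451096895 [0.4211 0.3966 0.0643]
```

```bash
python3 -m crank '[[[0.02,0.03,-0.5,0,0,0],[0.02,0.03,-0.9,0,0,0],[0.02,0.03,-1.2,0,0,0],[0.02,0.03,-1.3,0,0,0],[0.02,0.03,-1.36,0,0,0],[0.02,0.03,-1.38,0,0,0],[0.02,0.03,-1.38,0,0,0]]]'
python3 -c "
from h import *
s=bot.state();print(s['tcp_pos'],s['ft_force'])"
```

```text
time_s: 7.6
tcp_pos: [0.4231, 0.3973, 0.1998]
eef_rot: [0.04, 0.706, 0.04, -0.706]
ft_force: [1.0, 0.3, -1.3]
finger_gap: 0.057
[0.42308887 0.3973165  0.1997611 ] [ 1.01966095  0.26127819 -1.25649946]
```

```bash
python3 -m crank '[[[-0.01,0.02,-0.03,0,0,0],[-0.01,0.02,-0.05,0,0,0],[-0.01,0.02,-0.05,0,0,0]]]'
python3 -m crank '[[[0,0,0,0,0,0],[0,0,0,0,0,0],[0,0,0,0,0,0],[0,0,0,0,0,0]]]' 75
python3 -m crank '[[[0,0,0.6,0,0,0],[0,0,1.4,0,0,0],[0,0,2.6,0,0,0],[0,0.4,4,0,0,0],[0,0.8,4.4,0,0,0],[0,0.8,4.4,0,0,0],[0,0.8,4.4,0,0,0]]]' 87
python3 - <<'E'
from h import *
save("wrist","w5"); crop("w5",160,60,360,230,3.8)
E
```

```text
time_s: 7.9
tcp_pos: [0.4227, 0.398, 0.1983]
eef_rot: [0.04, 0.706, 0.04, -0.705]
ft_force: [-0.3, -0.0, -1.3]
finger_gap: 0.0573
time_s: 8.3
tcp_pos: [0.4228, 0.398, 0.1984]
eef_rot: [0.04, 0.706, 0.04, -0.705]
ft_force: [-1.1, 0.1, 0.6]
finger_gap: 0.0742
time_s: 9.0
tcp_pos: [0.4224, 0.4217, 0.3299]
eef_rot: [0.04, 0.706, 0.04, -0.706]
ft_force: [0.1, -0.1, -1.1]
finger_gap: 0.0875
```

View pics/w5.png

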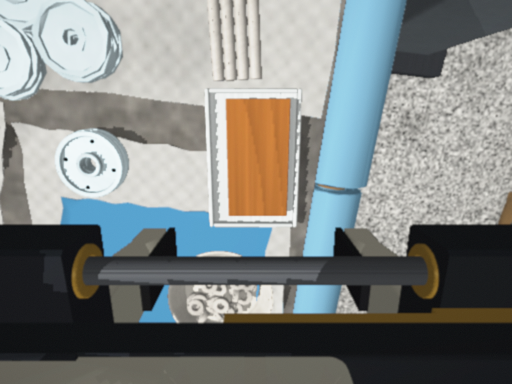

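```bash
python3 - <<'E'
from h import *
crop("w5",195,80,315,230,3.9)
E
```

```text
(no output)
```

View pics/w5_c195_80.png

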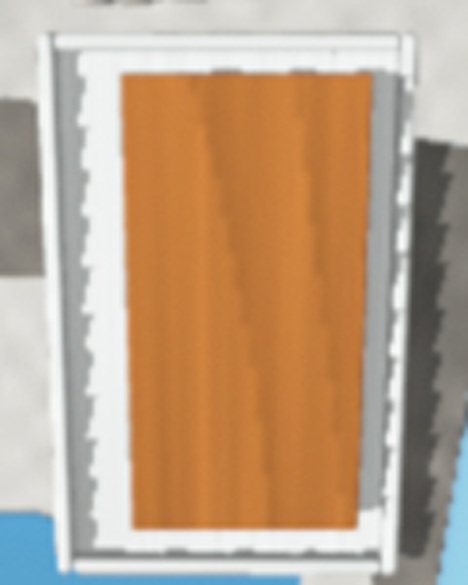

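```bash
python3 - <<'E'
from m1 import rect
print('---')
rect("w5",[(121,72),(373,72),(358,528),(133,527)],3.9,(195,80),.022,"sheet")
rect("w5",[(40,33),(416,35),(395,575),(60,573)],3.9,(195,80),.011,"tray")
from h import *
np.set_printoptions(precision=4,suppress=True)
for u,v in((260,110),(260,155),(260,205)):print(dep("w5",u,v))
for z in(.08,.0207): print(goal([.4574,.2753,z],down(189.7)))
E
```

```text
sheet scene0 [0.4332 0.1254 0.005 ] edges [ 53.3327 107.6222  53.4759 108.4383] ang [ 10.1092 100.4907  10.9845 100.4155]
sheet side0 [0.4358 0.1212 0.005 ] edges [111.8125  58.5024 109.463   57.8802] ang [100.7265  11.6666 100.3553  14.0065]
upper scene0 [0.4536 0.278  0.011 ] edges [ 35.4729 102.9169  34.8542 104.1369] ang [ 9.237  98.3386 11.2563 98.7015]
upper side0 [0.458  0.2695 0.011 ] edges [116.6989  41.6187 111.5374  44.7494] ang [94.4496  9.4872 95.6874 15.8457]
lower scene0 [0.4174 0.3983 0.015 ] edges [ 34.6264 105.9302  39.9985 106.2969] ang [11.8321 96.8655 11.4956 93.9689]
lower side0 [0.4259 0.3943 0.015 ] edges [114.1997  34.8384 115.61    34.7441] ang [98.745  11.7363 98.7206  9.4173]
tray scene0 [0.4247 0.4003 0.011 ] edges [ 81.6828 131.3011  85.555  134.8718] ang [ 4.502  96.6527  6.9528 94.9836]
tray side0 [0.4282 0.3938 0.011 ] edges [135.5028  89.1436 135.861   84.4399] ang [96.8058 10.627  94.8251 10.6518]
---
sheet w5 [0.4216 0.3966 0.022 ] edges [ 57.4748 109.931   56.8048 109.6896] ang [ 6.5347 96.3257  6.2916 96.6755]
tray w5 [0.4257 0.401  0.011 ] edges [ 88.3239 135.592   88.7781 135.5197] ang [ 6.244  96.4949  6.1982 96.303 ]
[0.4248 0.3519 0.0217]
[0.42   0.3923 0.0211]
[0.4142 0.4412 0.0205]
[ 1.1666 -4.8681 -2.9976  0.0034  0.0013  0.536 ]
[ 1.1666 -4.8681 -4.9742  0.0034  0.0013  0.536 ]
```

```bash
python3 -m crank '[[[0.2,-1.3,0,0,0,0.1],[0.5,-2.7,-0.5,0,0,0.3],[0.9,-3.9,-1.3,0,0,0.5],[1.17,-4.87,-2.3,0,0,0.54],[1.17,-4.87,-3.2,0,0,0.54],[1.17,-4.87,-4,0,0,0.54],[1.17,-4.87,-4,0,0,0.54],[1.17,-4.87,-4,0,0,0.54]]]' 87
python3 - <<'E'
from h import *
np.set_printoptions(precision=3,suppress=True)
print(goal([.4574,.2753,.0207],down(189.7)), bot.state()['joint_vel'])
save("wrist","w6")
E
```

```text
time_s: 9.85
tcp_pos: [0.4574, 0.2748, 0.2087]
eef_rot: [-0.061, -0.704, -0.059, 0.705]
ft_force: [0.4, 0.3, 1.2]
finger_gap: 0.0868
[ 0.002  0.016 -0.955  0.025 -0.013 -0.005] [ 0.007 -0.03   0.027  0.005 -0.002 -0.001]
```

View pics/w6.png

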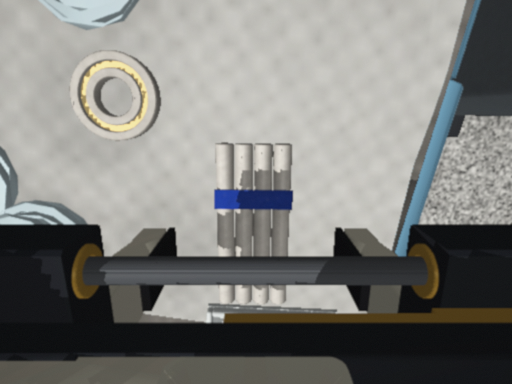

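The bundle spans x of about 216–292 between the fingers, with the near end at row 143 and its tape clear of the pads. I'll grip it.

```bash
python3 - <<'E'
from h import *
L=np.array([np.cos(np.radians(99.7)),np.sin(np.radians(99.7)),0])
print(ray_z("w6",254,143.5,.01)+.0525*L, ray_z("w6",251,303,.008)-.0525*L)
E
python3 -m crank '[[[0,0.02,-0.5,0.02,0,0],[0,0.02,-0.85,0.02,0,0],[0,0.02,-1,0.02,0,0],[0,0.02,-1,0.02,0,0],[0,0.02,-1,0.02,0,0]]]' 80 30
python3 -m crank '[[[0,0,0,0,0,0],[0,0,0,0,0,0],[0,0,0,0,0,0],[0,0,0,0,0,0],[0,0,0,0,0,0],[0,0,0,0,0,0],[0,0,0,0,0,0],[0,0,0,0,0,0]]]' 38 30
```

```text
[0.45632309 0.27517974 0.01      ] [0.45801568 0.27691505 0.008     ]
time_s: 10.4
tcp_pos: [0.4577, 0.2761, 0.18]
eef_rot: [0.06, 0.705, 0.061, -0.704]
ft_force: [-0.6, 1.1, -0.5]
finger_gap: 0.0801
time_s: 11.2
tcp_pos: [0.4578, 0.2761, 0.18]
eef_rot: [0.06, 0.705, 0.061, -0.704]
ft_force: [0.3, -0.2, 0.5]
finger_gap: 0.0443
```

```bash
python3 -m crank '[[[0,0,0.5,0,0,0],[0,0,1.2,0,0,0],[0,0,1.9,0,0,0],[-0.3,1,2,0,0,-0.1],[-0.7,2.3,2,0,0,-0.3],[-1,3.4,2,0,0,-0.5],[-1.17,4.07,2,0,0,-0.52],[-1.17,4.07,2,0,0,-0.52],[-1.17,4.07,2,0,0,-0.52]]]'
python3 - <<'E'
from h import *
np.set_printoptions(precision=3,suppress=True)
s=bot.state();print(s['finger_gap'],goal([.4228,.3982,s['tcp_pos'][2]-bot.grip_depth],down(186.6)), bot.state()['joint_vel'])
save("wrist","w7"); crop("w7",170,100,330,230,4.8)
E
```

```text
time_s: 12.1
tcp_pos: [0.4222, 0.398, 0.2392]
eef_rot: [-0.041, -0.706, -0.041, 0.706]
ft_force: [-0.3, -0.5, -2.0]
finger_gap: 0.0447
0.04466501236762937 [ 0.019  0.005 -0.     0.002 -0.006 -0.016] [-0.019 -0.009 -0.015 -0.001  0.     0.001]
```

View pics/w7_c170_100.png

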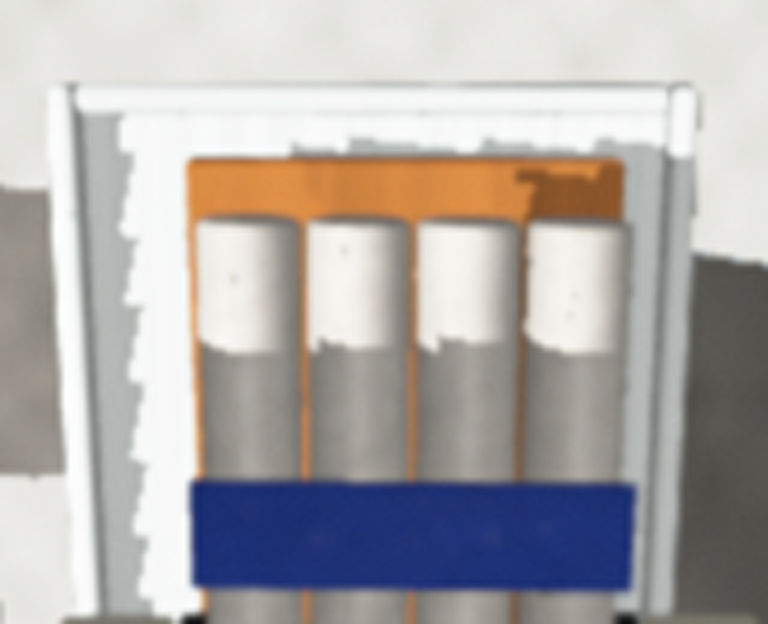

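```bash
python3 - <<'E'
from h import *
np.set_printoptions(precision=4,suppress=True)
g=lambda u,v,z: ray_z("w7",170+(u+.5)/4.8-.5,100+(v+.5)/4.8-.5,z)
L=np.array([np.cos(np.radians(96.6)),np.sin(np.radians(96.6)),0])
for n,a,b,z,h in(("tray",(48,84),(696,84),.011,.068),("sheet",(187,158),(624,158),.0222,.056),("up",(196,218),(632,220),.068,.0525),("upmid",(196,218),(632,220),.065,.0525)):
    A,B=g(*a,z),g(*b,z);d=B-A;print(n,A,B,np.linalg.norm(d),np.degrees(np.arctan2(d[1],d[0]))%180,(A+B)/2+h*L)
E
```

```text
tray [0.4774 0.3385 0.011 ] [0.3898 0.3282 0.011 ] 0.08826071289972996 6.734585719229074 [0.4258 0.4009 0.011 ]
sheet [0.4563 0.3452 0.0222] [0.3996 0.3385 0.0222] 0.05705911272612961 6.733615808806491 [0.4215 0.3975 0.0222]
up [0.4487 0.347  0.068 ] [0.4048 0.342  0.068 ] 0.04417909181492994 6.471676516232378 [0.4207 0.3967 0.068 ]
upmid [0.449  0.3474 0.065 ] [0.4043 0.3423 0.065 ] 0.045054925269978056 6.471676516232435 [0.4206 0.397  0.065 ]
```

```bash
python3 -m crank '[[[0.03,0.02,-0.5,0,0,0],[0.03,0.02,-0.85,0,0,0],[0.03,0.02,-1.1,0,0,0],[0.03,0.02,-1.2,0,0,0],[0.03,0.02,-1.23,0,0,0],[0.03,0.02,-1.23,0,0,0],[0.03,0.02,-1.23,0,0,0]]]'
python3 -c "
from h import *
s=bot.state();print(s['tcp_pos'],s['ft_force'])"
```

```text
time_s: 12.85
tcp_pos: [0.4234, 0.3983, 0.2029]
eef_rot: [-0.041, -0.706, -0.041, 0.706]
ft_force: [-0.3, 0.5, -2.5]
finger_gap: 0.0443
[0.42344004 0.3982587  0.20288574] [-0.33645095  0.52846623 -2.45390707]
```

```bash
python3 -m crank '[[[-0.01,0.01,-0.03,0,0,0],[-0.01,0.01,-0.05,0,0,0],[-0.01,0.01,-0.05,0,0,0],[-0.01,0.01,-0.05,0,0,0]]]'
python3 -c "
from h import *
s=bot.state();print(s['tcp_pos'],s['ft_force'])"
```

```text
time_s: 13.25
tcp_pos: [0.4232, 0.3988, 0.2016]
eef_rot: [0.041, 0.706, 0.041, -0.706]
ft_force: [-1.0, 0.6, -1.5]
finger_gap: 0.0446
[0.42317857 0.3987582  0.20160994] [-0.97244776  0.56125053 -1.47586038]
```

Contact is just beginning, so I'll release gently, rise and check.

```bash
python3 -m crank '[[[0,0,0,0,0,0],[0,0,0,0,0,0],[0,0,0,0,0,0],[0,0,0,0,0,0]]]' 60
python3 -m crank '[[[0,0,0.5,0,0,0],[0,0,1.2,0,0,0],[0,0,2.4,0,0,0],[0,0.4,3.8,0,0,0],[0,0.8,4.4,0,0,0],[0,0.8,4.4,0,0,0],[0,0.8,4.4,0,0,0]]]' 
python3 - <<'E'
from h import *
save("wrist","w8"); save("side","side8");crop("w8",195,80,315,230,3.9); crop("side8",150,170,270,260,5)
E
```

```text
time_s: 13.65
tcp_pos: [0.4232, 0.3988, 0.2018]
eef_rot: [0.041, 0.706, 0.042, -0.706]
ft_force: [-0.1, 0.2, -0.9]
finger_gap: 0.0593
time_s: 14.35
tcp_pos: [0.423, 0.4227, 0.3338]
eef_rot: [0.04, 0.706, 0.042, -0.706]
ft_force: [-0.4, 0.3, 0.0]
finger_gap: 0.0603
```

View pics/w8_c195_80.png

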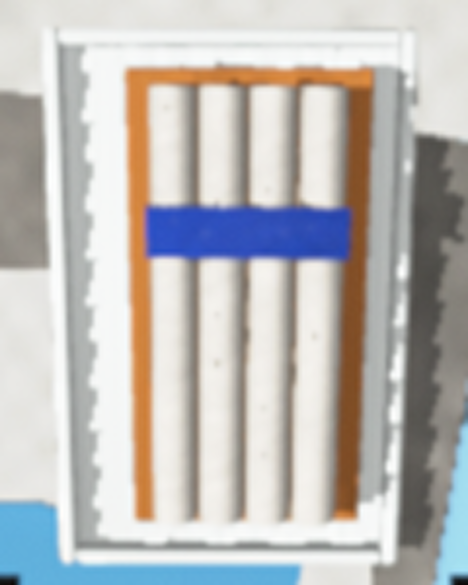

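View pics/side8_c150_170.png

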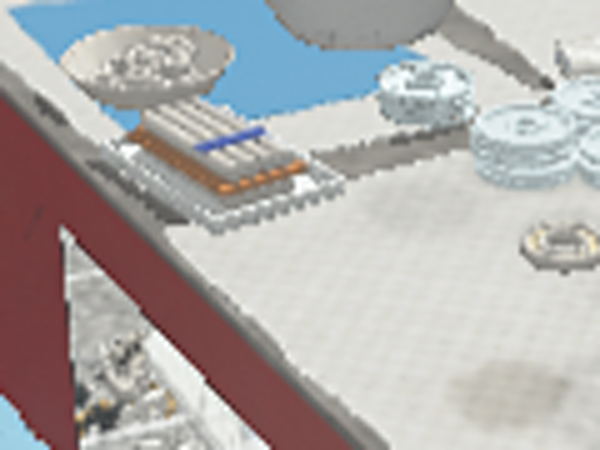

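```bash
python3 - <<'E' | tail -3
from m1 import rect
rect("w8",[(126,70),(375,70),(357,520),(137,519)],3.9,(195,80),.0215,"sheet")
rect("w8",[(147,84),(350,85),(337,521),(150,521)],3.9,(195,80),.031,"upper")
rect("w8",[(44,29),(417,31),(396,565),(63,563)],3.9,(195,80),.011,"tray")
E
```

```text
sheet w8 [0.4215 0.3972 0.0215] edges [ 57.6147 109.9     56.2878 109.6394] ang [ 6.7085 96.1031  6.4493 96.7954]
upper w8 [0.4223 0.3976 0.031 ] edges [ 45.5861 103.3709  46.3049 103.6046] ang [ 6.4387 96.4008  6.7242 96.0037]
tray w8 [0.4257 0.4011 0.011 ] edges [ 88.6555 135.4108  89.1945 135.32  ] ang [ 6.4165 96.6602  6.3589 96.4321]
```

The stack agrees to under 1 mm and 0.5°: sheet at (.4215,.3972), upper bundle at (.4223,.3976). Next, the box.

```bash
python3 -m crank '[[[0.2,-1,1,0,0,-0.2],[0.5,-2.3,2,0,0,-0.4],[0.9,-3.7,3,0,0,-0.6],[1.3,-5.1,3.8,0,0,-0.8],[1.7,-6.5,4.5,0,0,-1],[2.1,-8,4.5,0,0,-1.2],[2.4,-9.5,4.5,0,0,-1.4],[2.8,-11,4.5,0,0,-1.7],[3.2,-12.5,4.5,0,0,-2],[3.5,-14,4.5,0,0,-2.1],[3.5,-15.1,4.5,0,0,-2.1],[3.5,-15.1,4.5,0,0,-2.1]]]' 
python3 -m crank '[[[0,0,0,0,0,0],[0,0,0,0,0,0]]]' 
python3 - <<'E'
from h import *
save("wrist","w9");save("scene","scene9");save("side","side9");print(bot.state()['tcp_pos'],bot.state()['q'])
E
```

```text
time_s: 15.65
tcp_pos: [0.5276, -0.0343, 0.4661]
eef_rot: [0.038, -0.705, 0.039, 0.707]
ft_force: [-1.1, -0.0, -0.2]
finger_gap: 0.0599
time_s: 15.85
tcp_pos: [0.5274, -0.0343, 0.4652]
eef_rot: [0.038, -0.704, 0.039, 0.708]
ft_force: [0.3, -0.7, 0.8]
finger_gap: 0.06
[ 0.52755362 -0.03351908  0.46587555] [ 3.07881524e-01  8.19611608e-02 -2.08063598e-01  6.78917965e-05
 -1.28530170e+00 -4.14701981e-01]
```

View pics/w9.png

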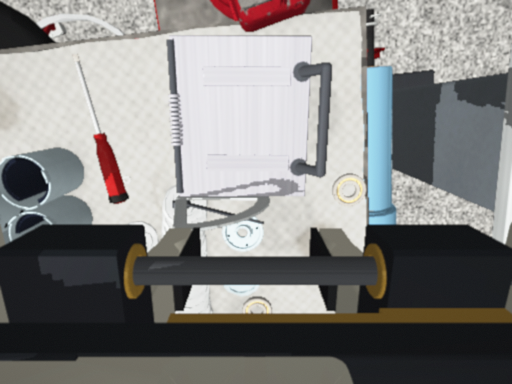

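Wrist view: bar at x≈323, rows 65–175; hinge rod at x≈175; pointer from about (180,200) to a tip near (262,222).

```bash
python3 - <<'E'
from h import *
crop("w9",155,20,355,230,2.8)
crop("w9",160,180,280,230,6)
crop("side9",260,170,410,310,4)
E
```

```text
(no output)
```

View pics/w9_c155_20.png

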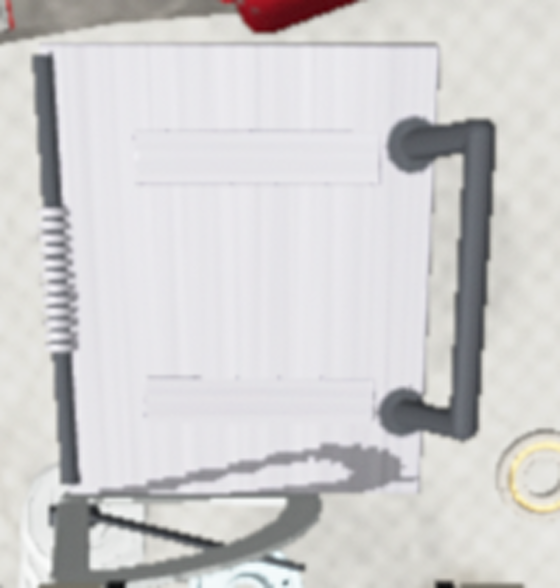

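View pics/w9_c160_180.png

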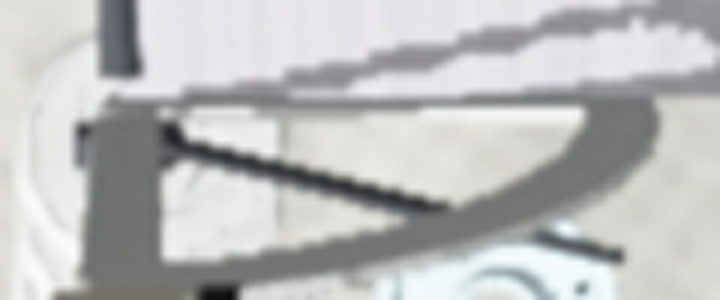

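View pics/side9_c260_170.png

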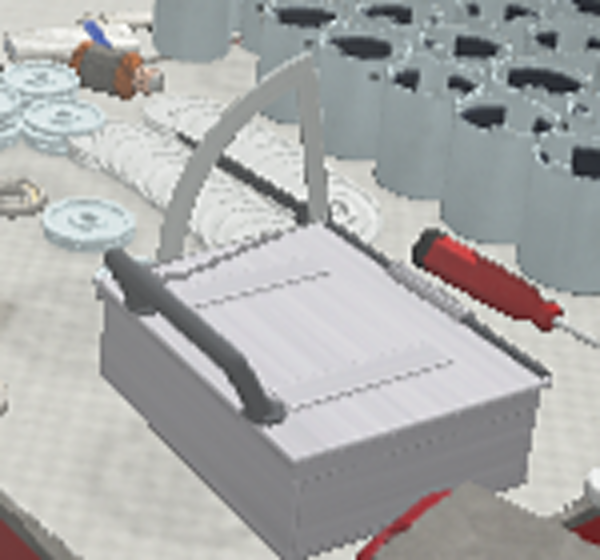

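```bash
python3 - <<'E'
from h import *
crop("side9",290,180,350,240,10)
crop("scene9",265,105,315,165,10)
E
```

```text
(no output)
```

View pics/side9_c290_180.png

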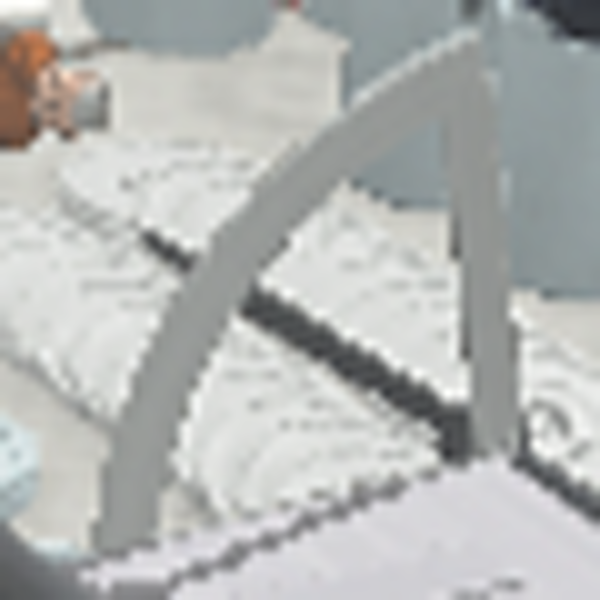

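View pics/scene9_c265_105.png

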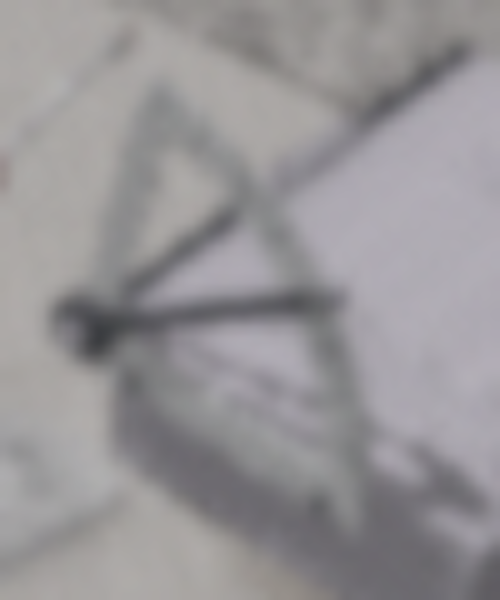

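```bash
cat > fit.py <<'E'
from h import *
from scipy.optimize import least_squares
np.set_printoptions(precision=4,suppress=True)
px=lambda p,s,o:np.array([o[0]+(p[0]+.5)/s-.5,o[1]+(p[1]+.5)/s-.5])
W=(2.8,(155,20));S=(4,(260,170));C=(7,(255,100))
FR=(-.158,-.093,.069);FL=(-.158,.093,.069)
obs=[("w9",px((438,44),*W),FR),("w9",px((420,492),*W),FL),
("side9",px((297,462),*S),FR),("side9",px((99,283),*S),FL),("scene9",px((395,415),*C),FL)]
wb=[px((479,160),*W),px((466,400),*W)]; wh=[px((43,60),*W),px((69,470),*W)]
tips=[("w9",px((621,256),6,(160,180))),("side9",px((147,231),10,(290,180))),("scene9",px((345,297),10,(265,105)))]
mids=[("w9",px((300,178),6,(160,180))),("side9",px((345,358),10,(290,180))),("scene9",px((200,309),10,(265,105)))]
I={n:ld(n) for n in("w9","side9","scene9")}
def proj(n,P,off):
    a=I[n];c=a['T'][:3,:3].T@(np.asarray(P)+off-a['T'][:3,3]);return np.array([a['f']*c[0]/c[2]+a['cx'],a['f']*c[1]/c[2]+a['cy']])
def res(p,full=False):
    x,y,w,th,c=p[:5];off=dict(zip(("w9","side9","scene9"),p[5:].reshape(3,3)))
    R=np.array([[np.cos(w),-np.sin(w)],[np.sin(w),np.cos(w)]])
    B=lambda q:np.r_[R@np.array(q[:2])+[x,y],q[2]]
    r=[];lab=[]
    def add(l,v): r.extend(v);lab.append((l,np.round(v,2)))
    for n,u,q in obs: add(n+str(q),(proj(n,B(q),off[n])-u)/1)
    def ld_(n,u,A,Bq):
        a=proj(n,B(A),off[n]);b=proj(n,B(Bq),off[n]);d=(b-a)/np.linalg.norm(b-a);return [d[0]*(u-a)[1]-d[1]*(u-a)[0]]
    for u in wb: add("bar",ld_("w9",u,(-.168,-.05,.102),(-.168,.05,.102)))
    for u in wh: add("hinge",ld_("w9",u,(0,-.09,.066),(0,.09,.066)))
    T=(-.128*np.cos(th),c,.066+.128*np.sin(th))
    for n,u in tips: add("tip"+n,proj(n,B(T),off[n])-u)
    for n,u in mids: add("mid"+n,ld_(n,u,(0,c,.066),T))
    if full: return lab
    return np.r_[r,p[5:]/.002]
s=least_squares(res,np.r_[.61,-.1,np.radians(-6),.6,.11,np.zeros(9)])
print(s.x[:5],np.degrees(s.x[2:4]));print(s.x[5:].reshape(3,3))
J=s.jac;cov=np.linalg.inv(J.T@J);print("sig",np.sqrt(np.diag(cov))[:5])
for l in res(s.x,True):print(l)
x,y,w=s.x[:3];print("bar mid",x-.168*np.cos(w),y-.168*np.sin(w))
E
python3 fit.py
```

```text
[ 0.6138 -0.1026 -0.1072  0.6379  0.1009] [-6.1395 36.5487]
[[-0.0021  0.0007 -0.0004]
 [ 0.0011 -0.0012 -0.0003]
 [ 0.0009  0.0006 -0.0001]]
sig [0.0015 0.0019 0.0056 0.0125 0.0013]
('w9(-0.158, -0.093, 0.069)', array([ 0.72, -0.87]))
('w9(-0.158, 0.093, 0.069)', array([0.05, 0.88]))
('side9(-0.158, -0.093, 0.069)', array([0.06, 0.15]))
('side9(-0.158, 0.093, 0.069)', array([-1.04, -1.4 ]))
('scene9(-0.158, 0.093, 0.069)', array([1.35, 0.27]))
('bar', array([-0.76]))
('bar', array([-0.91]))
('hinge', array([0.04]))
('hinge', array([0.52]))
('tipw9', array([-0.17,  0.28]))
('tipside9', array([0.16, 0.82]))
('tipscene9', array([-0.51, -0.34]))
('midw9', array([0.18]))
('midside9', array([0.15]))
('midscene9', array([-0.1]))
bar mid 0.4467996960243959 -0.084670559351249
```

```bash
python3 - <<'E'
from h import *
np.set_printoptions(precision=4,suppress=True)
w=-.1072;R=np.array([[np.cos(w),np.sin(w)],[-np.sin(w),np.cos(w)]])
for n in("w9","side9","scene9"):
    P,ok=cloud(n); q=P.copy(); q[...,:2]=(P[...,:2]-[.6138,-.1026])@R.T
    im=ld(n)['p'].max(-1).astype(int)
    m=ok&(im<95)&(abs(q[...,1]-.101)<.012)&(q[...,2]>.075)&(q[...,0]<-.02)&(q[...,0]>-.14)
    Q=q[m]; t=np.arctan2(Q[:,2]-.066,-Q[:,0]); print(n,m.sum(),np.median(t),np.percentile(t,[10,90])); 
    r=np.hypot(Q[:,2]-.066,Q[:,0]); far=r>.07; print(far.sum(),np.median(t[far]) if far.any() else 0, np.median(Q[:,1]))
    # bar
    b=ok&(im<110)&(abs(q[...,1])<.05)&(q[...,2]>.09)&(q[...,0]<-.15);print(" bar",q[b].mean(0) if b.any() else 0, np.percentile(q[b][:,2],95) if b.any() else 0)
E
```

```text
w9 95 0.6610326770277377 [0.6242 0.7017]
36 0.6531988509376297 0.0997275599236349
 bar [-0.1577  0.0239  0.3353] 0.38094660646603645
side9 60 0.6451022878129387 [0.6093 0.7033]
25 0.6458328892498469 0.09877245899483014
 bar [-0.591  -0.0158  0.2196] 0.2804791546714023
scene9 608 1.3284358141055357 [1.2844 1.4161]
604 1.3287254831769686 0.09730411706174241
 bar [-0.3024  0.0135  0.2613] 0.3976631753112033
```

```bash
python3 - <<'E'
from h import *
np.set_printoptions(precision=2,suppress=True)
for z in(.145,.102): print(goal([.4468,-.0847,z],down(173.86)))
E
```

```text
[-2.69 -1.71 -5.39  0.01 -0.04 -0.  ]
[-2.69 -1.71 -6.82  0.01 -0.04 -0.  ]
```

```bash
python3 -m crank '[[[-0.8,-0.5,-1,0,0,0],[-1.7,-1,-2,0,0,0],[-2.5,-1.5,-3,0,-0.04,0],[-2.69,-1.71,-4.2,0,-0.04,0],[-2.69,-1.71,-5.2,0,-0.04,0],[-2.69,-1.71,-5.39,0,-0.04,0],[-2.69,-1.71,-5.39,0,-0.04,0],[-2.69,-1.71,-5.39,0,-0.04,0]]]' 44 20
python3 - <<'E'
from h import *
np.set_printoptions(precision=3,suppress=True)
print(goal([.4468,-.0847,.102],down(173.86)))
save("wrist","w10");save("side","side10");crop("side10",220,120,420,300,3.5)
E
```

```text
time_s: 16.8
tcp_pos: [0.4479, -0.0842, 0.3055]
eef_rot: [-0.037, 0.707, -0.038, -0.706]
ft_force: [0.1, -0.4, 0.3]
finger_gap: 0.0441
[-0.036 -0.016 -1.473  0.014  0.016 -0.015]
```

View pics/w10.png

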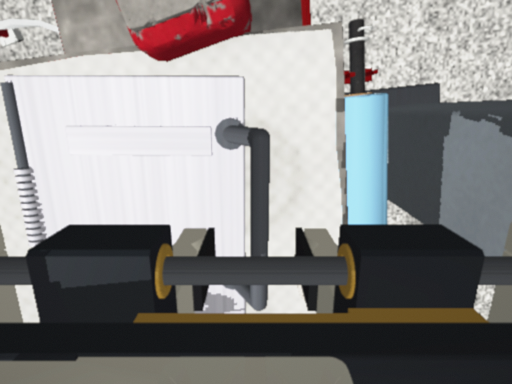

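View pics/side10_c220_120.png

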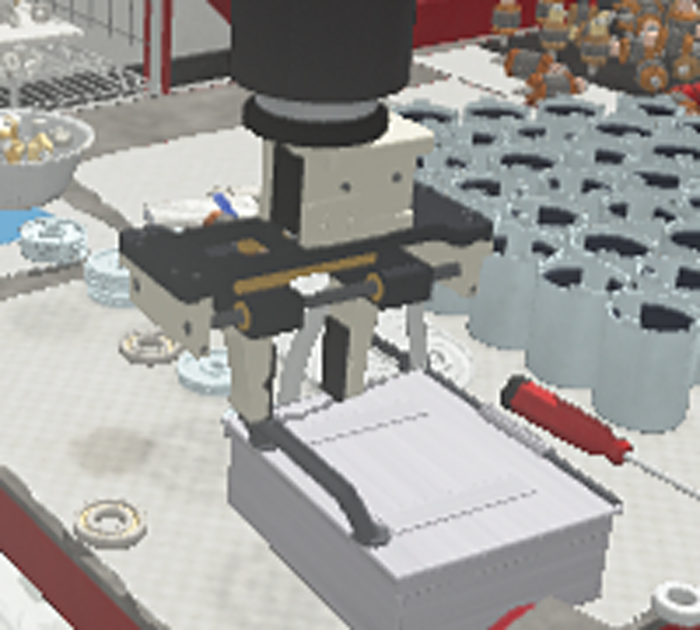

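```bash
python3 - <<'E'
from h import *
np.set_printoptions(precision=4,suppress=True)
A=ray_z("w10",260,129,.104);B=ray_z("w10",259,309,.104);print(A,B,np.linalg.norm(A-B),(A+B)/2)
E
```

```text
[ 0.4376 -0.1436  0.104 ] [ 0.4502 -0.0245  0.104 ] 0.11973285685450347 [ 0.4439 -0.084   0.104 ]
```

The bar is between the fingers, with its middle at y≈-0.084, which agrees with the fit. I'll descend and pinch it.

```bash
python3 -m crank '[[[-0.04,-0.02,-0.6,0.01,0.01,0],[-0.04,-0.02,-1.1,0.01,0.01,0],[-0.04,-0.02,-1.4,0.01,0.01,0],[-0.04,-0.02,-1.45,0.01,0.01,0],[-0.04,-0.02,-1.45,0.01,0.01,0]]]' 44 40
python3 -m crank '[[[0,0,0,0,0,0],[0,0,0,0,0,0],[0,0,0,0,0,0],[0,0,0,0,0,0],[0,0,0,0,0,0],[0,0,0,0,0,0]]]' 5 40
python3 -c "
from h import *
s=bot.state();print(s['tcp_pos'],s['ft_force'],s['torque'],np.degrees(np.arctan2(*Rt().as_matrix()[[1,0],2])))"
```

```text
time_s: 17.4
tcp_pos: [0.4468, -0.0849, 0.2625]
eef_rot: [-0.037, 0.707, -0.037, -0.706]
ft_force: [-0.2, -0.7, 0.2]
finger_gap: 0.0445
time_s: 18.0
tcp_pos: [0.4457, -0.0849, 0.2623]
eef_rot: [0.038, -0.706, 0.038, 0.707]
ft_force: [-5.9, 4.2, 6.2]
finger_gap: 0.0107
[ 0.44567237 -0.08491352  0.2622864 ] [-5.863866    4.20832455  6.16548397] [ 1.45199242  2.24356158 -0.07129496] 173.893058168893
```

```bash
cat > arc.py <<'E'
from h import *
import sys
H=np.array([.6125,-.1029,.066]); w=np.radians(-6.12)
ex=np.array([np.cos(w),np.sin(w),0]);ey=np.array([-np.sin(w),np.cos(w),0])
def now(s):
    t=s['tcp_pos'];R=Rt(s);g=t+R.apply([bot.grip_depth,0,0]);d=g-H
    bar=np.arctan2(d[2],-(d@ex))-np.arctan2(.036,.168)
    x=R.as_matrix()[:,0]; tilt=np.arctan2(-(x@ex),-x[2])
    return bar,tilt,np.hypot(d@ex,d[2]),d@ey
def rows(ths,s):
    th0=now(s)[0]
    R1=down(180-6.12)
    for th in ths:
        Rr=Ro.from_rotvec(ey*th); g=H+Rr.apply([0,0,0])+Rr.apply(ex*-.168+np.array([0,0,.036]))
        print(round(th,3),np.round(goal(g,Rr*R1,s),2).tolist())
if __name__=="__main__":
    s=bot.state();print("bar ang, tilt, radius(.1718), y",np.round(now(s),4),"F",np.round(s['ft_force'],1),"gap",s['finger_gap'])
    rows(np.linspace(*map(float,sys.argv[1:3]),int(sys.argv[3])),s)
E
python3 arc.py 0.03 0.33 11
```

```text
bar ang, tilt, radius(.1718), y [5.60e-03 1.20e-03 1.72e-01 1.00e-04] F [-5.9  4.2  6.2] gap 0.010738612844296
0.03 [0.19, -0.02, 0.13, 0.03, 0.27, -0.0]
0.06 [0.39, -0.05, 0.29, 0.06, 0.56, -0.0]
0.09 [0.6, -0.07, 0.44, 0.09, 0.84, -0.0]
0.12 [0.81, -0.09, 0.59, 0.12, 1.13, -0.0]
0.15 [1.02, -0.11, 0.73, 0.15, 1.41, -0.0]
0.18 [1.24, -0.14, 0.86, 0.18, 1.7, -0.0]
0.21 [1.46, -0.16, 0.99, 0.21, 1.98, -0.0]
0.24 [1.69, -0.18, 1.11, 0.24, 2.27, -0.0]
0.27 [1.92, -0.21, 1.22, 0.27, 2.55, -0.0]
0.3 [2.15, -0.23, 1.33, 0.3, 2.84, -0.0]
0.33 [2.39, -0.26, 1.43, 0.33, 3.12, -0.0]
```

```bash
python3 -m crank '[[[0.19,-0.02,0.14,0.03,0.27,0],[0.39,-0.05,0.29,0.06,0.56,0],[0.6,-0.07,0.44,0.09,0.84,0],[0.81,-0.09,0.59,0.12,1.13,0],[1.02,-0.11,0.73,0.15,1.41,0],[1.24,-0.14,0.86,0.18,1.7,0],[1.46,-0.16,0.99,0.21,1.98,0],[1.69,-0.18,1.11,0.24,2.27,0],[1.92,-0.21,1.22,0.27,2.55,0],[2.15,-0.23,1.33,0.3,2.84,0],[2.39,-0.26,1.43,0.33,3.12,0],[2.39,-0.26,1.43,0.33,3.12,0]]]'
python3 arc.py 0.36 0.62 10
```

```text
time_s: 19.2
tcp_pos: [0.5172, -0.0926, 0.3042]
eef_rot: [0.044, -0.579, 0.031, 0.814]
ft_force: [-2.9, 1.9, -2.7]
finger_gap: 0.0108
bar ang, tilt, radius(.1718), y [3.233e-01 3.337e-01 1.721e-01 1.000e-04] F [-2.9  1.9 -2.7] gap 0.01080338002742948
0.36 [0.25, -0.03, 0.13, 0.03, 0.25, 0.0]
0.389 [0.48, -0.06, 0.21, 0.06, 0.52, 0.0]
0.418 [0.71, -0.08, 0.28, 0.09, 0.8, 0.0]
0.447 [0.95, -0.11, 0.35, 0.12, 1.07, 0.0]
0.476 [1.19, -0.13, 0.41, 0.15, 1.35, 0.0]
0.504 [1.43, -0.16, 0.47, 0.18, 1.62, 0.0]
0.533 [1.67, -0.18, 0.51, 0.21, 1.89, 0.0]
0.562 [1.92, -0.21, 0.55, 0.24, 2.17, 0.0]
0.591 [2.16, -0.24, 0.59, 0.26, 2.44, 0.0]
0.62 [2.41, -0.26, 0.61, 0.29, 2.72, 0.0]
```

Tracking is good: radius 0.172 and low forces. I'll continue.

```bash
python3 -m crank '[[[0.25,-0.03,0.13,0.03,0.25,0],[0.48,-0.06,0.21,0.06,0.52,0],[0.71,-0.08,0.28,0.09,0.8,0],[0.95,-0.11,0.35,0.12,1.07,0],[1.19,-0.13,0.41,0.15,1.35,0],[1.43,-0.16,0.47,0.18,1.62,0],[1.67,-0.18,0.51,0.21,1.89,0],[1.92,-0.21,0.55,0.24,2.17,0],[2.16,-0.24,0.59,0.26,2.44,0],[2.41,-0.26,0.61,0.29,2.72,0],[2.41,-0.26,0.61,0.29,2.72,0],[2.41,-0.26,0.61,0.29,2.72,0]]]'
python3 arc.py 0.64 0.66 2
python3 - <<'E'
from h import *
for n in("wrist","side","scene"): save(n,n+"11")
crop("side11",250,100,400,270,3.5)
E
```

```text
time_s: 20.4
tcp_pos: [0.5884, -0.1003, 0.3216]
eef_rot: [0.048, -0.456, 0.025, 0.888]
ft_force: [-5.7, 1.7, -1.5]
finger_gap: 0.011
bar ang, tilt, radius(.1718), y [0.6117 0.6224 0.1721 0.    ] F [-5.7  1.7 -1.5] gap 0.010981333737432711
0.64 [0.2, -0.02, 0.05, 0.02, 0.17, 0.01]
0.66 [0.37, -0.04, 0.06, 0.04, 0.36, 0.01]
```

View pics/side11_c250_100.png

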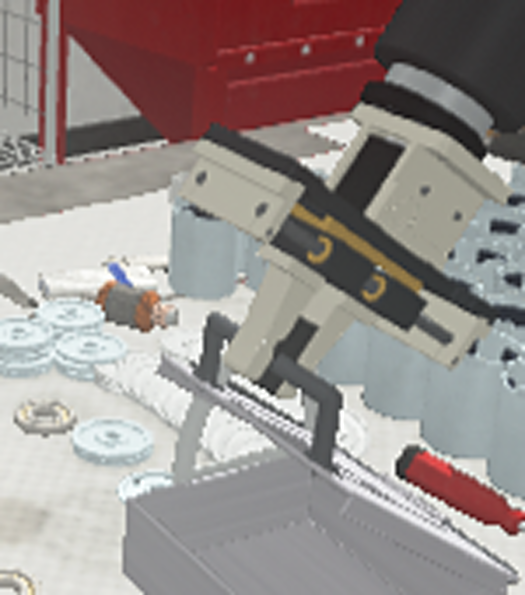

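View pics/scene11.png

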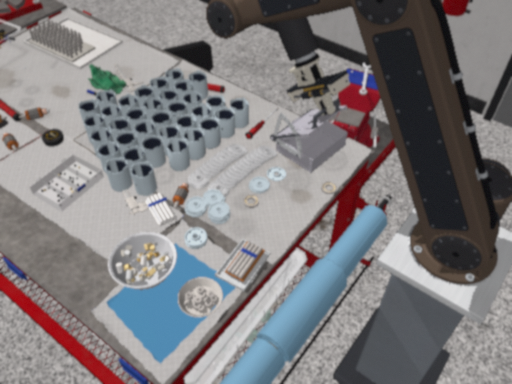

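View pics/wrist11.png

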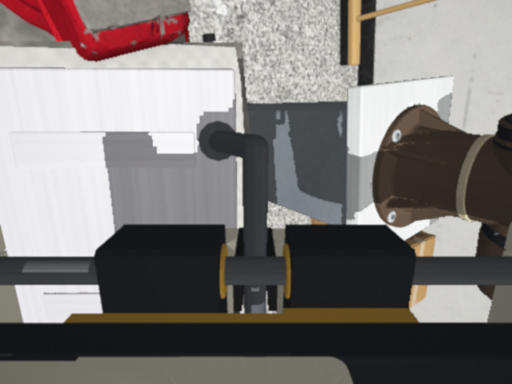

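```bash
python3 - <<'E'
from h import *
crop("scene11",255,85,355,175,7.5)
crop("side11",285,180,405,270,6.5)
E
```

```text
(no output)
```

View pics/scene11_c255_85.png

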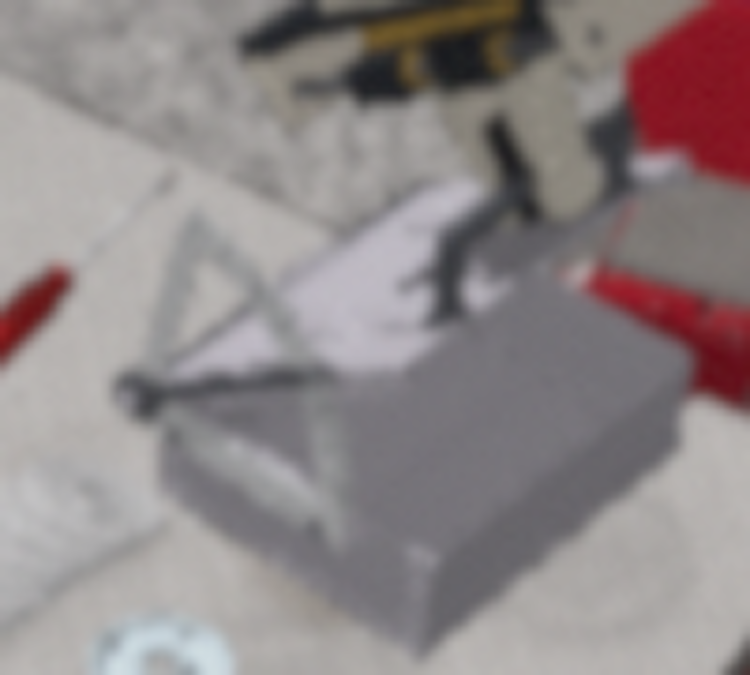

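View pics/side11_c285_180.png

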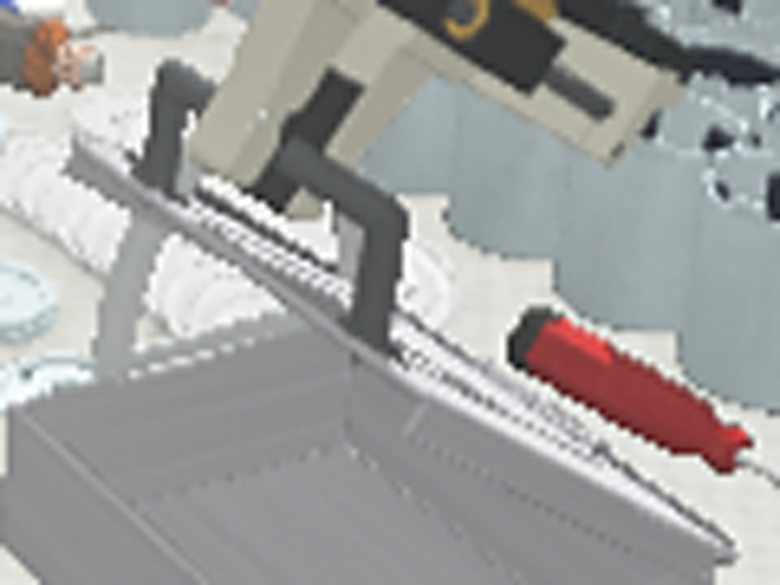

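```bash
cat > chk.py <<'E'
import sys,contextlib,io
with contextlib.redirect_stdout(io.StringIO()): 
    from fit import *
x,y,w=s.x[:3];off=dict(zip(("w","side","scene"),s.x[5:].reshape(3,3)))
R=np.array([[np.cos(w),-np.sin(w)],[np.sin(w),np.cos(w)]])
def pr(n,im,q,th):
    c,sn=np.cos(th),np.sin(th);p=(q[0]*c+q[2]*sn,q[1],-q[0]*sn+q[2]*c+.066)
    P=np.r_[R@np.array(p[:2])+[x,y],p[2]]+off[n]
    a=ld(im);k=a['T'][:3,:3].T@(P-a['T'][:3,3]);return np.array([a['f']*k[0]/k[2]+a['cx'],a['f']*k[1]/k[2]+a['cy']])
if __name__=="__main__":
  for n,im,sc,o in(("side","side11",6.5,(285,180)),("scene","scene11",7.5,(255,85))):
    for th in(.58,.61,.64,.67):
        r=[((pr(n,im,q,th)-o+.5)*sc-.5).round(0) for q in((-.158,.093,.003),(-.158,-.093,.003),(-.158,.093,-.002),(-.128,s.x[4],0))]
        print(n,th,"FLtop",r[0],"FRtop",r[1],"FLbot",r[2],"tip",r[3])
E
python3 chk.py
```

```text
side 0.58 FLtop [ 74. 145.] FRtop [430. 405.] FLbot [ 66. 157.] tip [117. 174.]
side 0.61 FLtop [ 82. 133.] FRtop [440. 390.] FLbot [ 74. 145.] tip [123. 164.]
side 0.64 FLtop [ 90. 121.] FRtop [449. 376.] FLbot [ 81. 133.] tip [129. 155.]
side 0.67 FLtop [ 98. 109.] FRtop [459. 362.] FLbot [ 89. 121.] tip [136. 145.]
scene 0.58 FLtop [399. 368.] FRtop [682. 155.] FLbot [403. 380.] tip [337. 387.]
scene 0.61 FLtop [394. 358.] FRtop [678. 145.] FLbot [399. 369.] tip [333. 378.]
scene 0.64 FLtop [389. 347.] FRtop [674. 135.] FLbot [394. 358.] tip [330. 369.]
scene 0.67 FLtop [384. 337.] FRtop [670. 125.] FLbot [390. 348.] tip [326. 361.]
```

```bash
python3 - <<'E'
from h import *
w=-.1072;ex=np.array([np.cos(w),np.sin(w),0]);
def plane(n,u0,v0,u1,v1):
    P,ok=cloud(n);m=np.zeros_like(ok);m[v0:v1,u0:u1]=1;m&=ok;Q=P[m];k=np.ones(len(Q),bool)
    for _ in range(5):
        c=Q[k].mean(0);nn=np.linalg.svd(Q[k]-c,full_matrices=False)[2][2];nn*=np.sign(nn[2]);d=(Q-c)@nn;k=abs(d)<max(.004,2*np.std(d[k]))*1
    print(n,k.sum(),len(Q),"rms",d[k].std(),"ang",np.arctan2(nn@ex,nn[2]),c, "hinge-plane off", (c-np.array([.6125,-.1029,.066]))@nn)
plane("w9",190,90,290,150); plane("w9",190,45,290,60); plane("w10",30,165,230,220)
plane("wrist11",20,80,190,125); plane("wrist11",20,160,220,220);
plane("side9",325,235,360,260)
plane("scene11",285,120,305,130)
plane("scene9",300,120,330,145)
E
```

```text
w9 5980 5980 rms 0.0007867112009343777 ang -0.0017401075744525039 [ 0.53540133 -0.09506433  0.06836401] hinge-plane off 0.0024984754524553197
w9 1495 1495 rms 0.0008078833037478422 ang -0.0013726077073691724 [ 0.52652034 -0.16844913  0.06832795] hinge-plane off 0.0024095356456966567
w10 10931 10961 rms 0.0007251152191205538 ang -0.0039613688668240065 [ 0.53603588 -0.10648165  0.06848176] hinge-plane off 0.0028041496647554366
wrist11 7617 7617 rms 0.0006742386811204143 ang 0.6015670316246431 [ 0.53220215 -0.16923879  0.1179543 ] hinge-plane off 0.0017453378043761195
wrist11 11961 11961 rms 0.0007380716074689482 ang 0.6008878278832703 [ 0.53547134 -0.12079943  0.11954941] hinge-plane off 0.0013161411854541614
side9 868 871 rms 0.0009384551206847063 ang -0.004476931307662399 [ 0.55471762 -0.08827248  0.07018281] hinge-plane off 0.004400585322003927
scene11 175 200 rms 0.0058994464490540735 ang 0.6088139354004694 [ 0.58289523 -0.06496249  0.09660141] hinge-plane off -0.003118848873980139
scene9 644 745 rms 0.001914227473194931 ang 0.010439835998844078 [ 0.53160625 -0.10243953  0.06908458] hinge-plane off 0.002293762551137271
```

```bash
python3 - <<'E'
from h import *
w=-.1072;R=np.array([[np.cos(w),np.sin(w)],[-np.sin(w),np.cos(w)]])
from scipy.stats import theilslopes
for n,H in(("w9",(.6117,-.1026)),("side9",(.6138,-.1026)),("w9",(.6138,-.1026)),("side0",(.6138,-.1026))):
    P,ok=cloud(n); q=P.copy(); q[...,:2]=(P[...,:2]-H)@R.T
    im=ld(n)['p'].max(-1).astype(int)
    for thr in(70,85):
        m=ok&(im<thr)&(abs(q[...,1]-.101)<.008)&(q[...,2]>.075)&(q[...,0]<-.02)&(q[...,0]>-.13)
        Q=q[m];r=np.hypot(Q[:,2]-.066,Q[:,0]);t=np.arctan2(Q[:,2]-.066,-Q[:,0])
        sl=theilslopes(Q[:,2],-Q[:,0]);print(n,thr,m.sum(),"median ang",np.median(t),"far",np.median(t[r>.06]),"slope ang",np.arctan(sl[0]),"rmax",r.max())
E
```

```text
w9 70 40 median ang 0.679498815947104 far 0.6692742627168616 slope ang 0.6277253424178486 rmax 0.08581704147580153
w9 85 69 median ang 0.6843810420717521 far 0.6703092665312281 slope ang 0.6294222731568848 rmax 0.08581704147580153
side9 70 2 median ang 1.3771866791478802 far 1.3771866791478802 slope ang -1.464926358175083 rmax 0.3003824113476593
side9 85 50 median ang 0.6439175736388816 far 0.6432081004339542 slope ang 0.6310966920528122 rmax 0.3003824113476593
w9 70 41 median ang 0.6579022793756316 far 0.6516410454849397 slope ang 0.6247241571764865 rmax 0.08747892239700941
w9 85 71 median ang 0.6610326770277377 far 0.6565049148552292 slope ang 0.6296206969762236 rmax 0.08747892239700941<stdin>:10: SmallSampleWarning: One or more sample arguments is too small; all returned values will be NaN. See documentation for sample size requirements.
  return _methods._mean(a, axis=axis, dtype=dtype,
  ret = ret.dtype.type(ret / rcount)
Traceback (most recent call last):
ValueError: zero-size array to reduction operation maximum which has no identity
```

```bash
python3 -m crank '[[[0.11,-0.01,0.03,0.01,0.1,0],[0.22,-0.02,0.05,0.02,0.2,0],[0.32,-0.03,0.06,0.03,0.3,0],[0.32,-0.03,0.06,0.03,0.3,0],[0.32,-0.03,0.06,0.03,0.3,0],[0.32,-0.03,0.06,0.03,0.3,0]]]'
python3 arc.py .65 .66 2
cat > pl.py <<'E'
from h import *
import sys
n=sys.argv[1];save("wrist",n)
w=-.1072;ex=np.array([np.cos(w),np.sin(w),0])
for u0,v0,u1,v1 in((20,80,190,125),(20,160,220,220)):
    P,ok=cloud(n);Q=P[v0:v1,u0:u1].reshape(-1,3);c=Q.mean(0);nn=np.linalg.svd(Q-c,full_matrices=False)[2][2];nn*=np.sign(nn[2]);d=(Q-c)@nn
    print(d.std(),"cover ang",np.arctan2(nn@ex,nn[2])+.003)
s=bot.state();print(s['time_s'],s['finger_gap'],s['ft_force'],abs(s['joint_vel']).max())
E
python3 pl.py w12
```

```text
time_s: 21.15
tcp_pos: [0.5978, -0.1013, 0.3235]
eef_rot: [0.048, -0.442, 0.024, 0.895]
ft_force: [-5.3, -0.2, -2.3]
finger_gap: 0.0109
bar ang, tilt, radius(.1718), y [0.654  0.6536 0.1722 0.    ] F [-5.3 -0.2 -2.3] gap 0.010899488317802086
0.65 [-0.03, 0.0, -0.01, 0.01, -0.04, 0.01]
0.66 [0.06, -0.01, -0.01, 0.02, 0.06, 0.01]
0.006689242195734011 cover ang 0.8784328829827571
0.008615884286633197 cover ang 0.671680797594166
21.2 0.011015851750493565 [-4.82660088 -0.51440854 -2.97244377] 0.002603078256700217
```

View pics/w12.png

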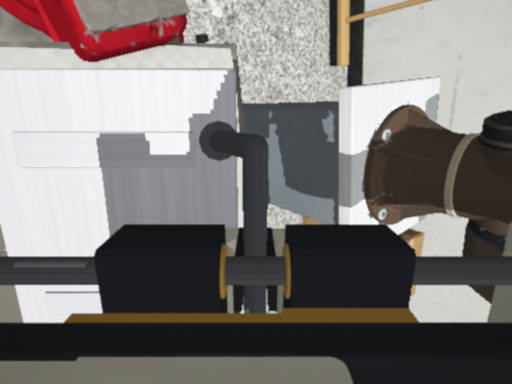

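```bash
sed -i 's/^for u0.*/for u0,v0,u1,v1 in((40,85,180,120),(60,160,220,215),(100,90,180,120)):/; s/c=Q.mean(0);nn=.*/k=np.ones(len(Q),bool)\n    for _ in range(8):\n        c=Q[k].mean(0);nn=np.linalg.svd(Q[k]-c,full_matrices=False)[2][2];nn*=np.sign(nn[2]);d=(Q-c)@nn;k=abs(d)<max(.002,1.5*d[k].std())/; s/print(d.std(),/print(d[k].std(),k.mean(),/' pl.py; sed 's/;save("wrist",n)//' pl.py > pl2.py; python3 pl2.py w12; python3 pl2.py wrist11
```

```text
0.0015725422598156216 0.30857142857142855 cover ang 1.3645839530020232
0.0007053581036113895 0.9897727272727272 cover ang 0.6456335071261605
0.0013360086842041442 0.3070833333333333 cover ang -1.4511776916758203
21.2 0.011015851750493565 [-4.82660088 -0.51440854 -2.97244377] 0.002603078256700217
0.0015796464543407177 0.31081632653061225 cover ang 1.3348431903282292
0.0007126519465751706 0.9894318181818181 cover ang 0.6033718560717614
0.0013430110796923706 0.3075 cover ang -1.4889070309768029
21.2 0.011015851750493565 [-4.82660088 -0.51440854 -2.97244377] 0.002603078256700217
```

Cover is at about 0.645 rad from the depth plane fit. The pointer estimates run 0.63–0.65. One last look before handing in.

```bash
python3 -m crank '[[[0,0,0,0,0,0],[0,0,0,0,0,0],[0,0,0,0,0,0],[0,0,0,0,0,0],[0,0,0,0,0,0]]]' 
python3 - <<'E'
from h import *
save("scene","scene13");save("side","side13");
a=cv2.imread("pics/scene13.png");b=cv2.imread("pics/side13.png")
x=cv2.resize(a[90:170,260:360],(500,400),interpolation=cv2.INTER_CUBIC);y=cv2.resize(a[230:290,210:285],(300,240),interpolation=cv2.INTER_CUBIC)
z=np.zeros((400,800,3),np.uint8);z[:,:500]=x;z[:240,500:]=y;cv2.imwrite("pics/fin.png",z)
E
python3 pl.py w13; python3 arc.py .65 .66 1
```

```text
time_s: 21.7
tcp_pos: [0.5978, -0.1012, 0.3235]
eef_rot: [0.048, -0.442, 0.024, 0.895]
ft_force: [-4.5, 0.1, -2.4]
finger_gap: 0.0108
0.0015930822595820484 0.3104081632653061 cover ang 1.3436873127806863
0.0007076775475530055 0.9865909090909091 cover ang 0.6457189057594702
0.0013955844890335075 0.31666666666666665 cover ang -1.443862264838688
21.85 0.011064624316087457 [-4.7150052  -0.49613028 -2.52663035] 0.0012755249402183464
bar ang, tilt, radius(.1718), y [0.654  0.6536 0.1722 0.    ] F [-4.7 -0.5 -2.5] gap 0.011064624316087457
0.65 [-0.02, 0.0, -0.01, 0.01, -0.03, 0.01]
```

View pics/fin.png

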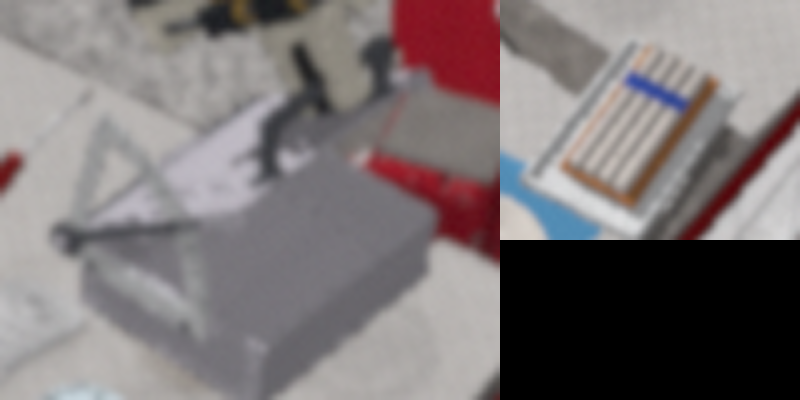

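The cover's left edge runs along the pointer in the picture, the stack is square and the arm is still. Handing in.

```bash
python3 -c "
from cell import close_job
print(close_job())"
```

```text
the job is handed in; nothing more can be done
None
```

I laid the sheet on the lower bundle, set the other bundle on the sheet and let go of both. I then lifted the cover by its bar to the pointer's angle and handed the job in at about 22 s, still gripping the bar.

**Stack:** in the wrist picture taken after release, the sheet and upper bundle centres agree to under 1 mm and their angles to about 0.5°. The sheet lies about 1 mm from the lower bundle's position, measured against the tray.

**Cover:** the depth plane fit puts it at about 0.645 rad, steady over the last half second. The arm's own position gave 0.654 by the model, which read about 0.006 high when the cover was shut.

**Pointer:** my estimates did not fully agree. The three-camera fit gave 0.638, line slopes gave about 0.63, and the depth readings I relied on gave 0.64–0.66. With a different hinge position the depth readings rose to 0.68. I aimed for 0.64, so the match is probably within 0.02 rad.

**Failed check:** two of the three plane-fit regions gave nonsense in the last check, probably from pixels without a depth reading. Only the third region, with about 0.7 mm scatter, was used.

**Bystanders:** I did not measure the other bench objects again at the end. No contact showed in the forces or the pictures.

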